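# Weigh the specimen box that stands behind the bottles

## Robot

A 6-joint arm with a two-finger parallel gripper is mounted at the origin on the work surface. World frame = base frame: x ahead of the robot, y to its left, z up, the work surface at z = 0. Lengths are in m, angles in rad, forces in N, time in s.
With the tool pointing down it reaches from about 0.25 to 0.725 m from the base axis. Payload 4 kg.
Tool frame: the origin (TCP) lies at the very end of the fingers, on their centre line; the grasp point (between the pads) lies 19 mm behind it (bot.pinch_z is the distance from the TCP to the grasp point, in m); z points along the fingers, x is the direction in which the jaws open and shut, and the axes are right-handed (so a half turn about z gives the same grasp; the last joint's range is limited). The gripper opens to 85 mm and grips with 20 to 120 N. Pads are 22 mm wide; open, the fingers measure 114 mm over their backs; the gripper's body (76 mm by 85 mm) begins 54 mm behind the grasp point. The pads swing forward as they close: fully open they stand 13 mm farther back than shut.
Start: joints at [1.241, 0.241, 0.005, 1.335, 0, 1.571], TCP at [0.162, 0.473, 0.231] pointing down, gripper open.
Joint ranges: [-2.72, 2.72], [-1.05, 1.87], [-1.09, 1.28], [-1.99, 2.15], [-1.42, 1.44], [-3.14, 3.14]. Speed limits (rad/s): [2.79, 2.79, 3.14, 3.14, 3.14, 3.14].

## Interface

Orientations are given as a unit quaternion [x, y, z, w].
In Python, from workcell import bot gives the robot as it stands. The module is installed in compiled form; this text tells all that it offers.
- The arm moves only by the shell command python3 -m inch 'ROWS'. ROWS is JSON, a list of rows, each a list of 7 numbers: the shift along the tool's x, y, z scaled (see below), then the turn, a rotation vector about the tool's x, y, z scaled (see below), then the gripper command: -1 is fully open, 1 is shut, values between are in proportion. In form: [[x, y, z, wx, wy, wz, gripper], ...]. A call has exactly 8 rows; each row shifts and turns the commanded pose from where the row before left it, along the tool's axes as they then stand; what a row does not reach is not made up. The controller multiplies each number of a shift by 2.5 cm and each number of a turn by 180 degrees. A row lasts 1/10 s, in which the tool goes at most 50 mm and 8.59 degrees, less where a joint would pass 70% of its speed; a pose out of reach is approached as far as the arm can. A call with a number of a shift or a turn outside -1 to 1 is refused whole. A call with a gripper value outside its range is refused whole. The fingers move at their own pace and stop on an object; the grip force is fixed at half the most. Time passes only in rows, so rows that do not move let the fingers close, or fill a call up. It gives the time, the measured TCP pose, the force and the opening at its end, in the units of the state.
- bot.get_obs(): the state, without advancing time (a new reading comes with each control period).
- bot.camera(name): name is "side" or "top" or "wrist"; returns (picture, depth): 480x640x3 uint8, blue, green, red; 480x640 float32, m along the optical axis (not along the pixel's ray), 0 where there is no reading.
- bot.get_calibration(name): a dict with "vfov" (degrees; the focal length in pixels is half the picture's height over the tangent of half this angle, whatever the lens; pixels are square), "cx", "cy" (the principal point, pixels), "R" (3x3) and "t" (3): a world point X has camera coordinates R X + t. Camera axes: x right, y down, z forward; pixel columns grow to the right and rows downward; lengths in m; the calibration is good to about 2 mm. A picture is of the moment at which its call begins: read the wrist's pose just before it. get_calibration takes no time and is no camera call; for the wrist camera it gives the pose at the moment of the call.
- bot.job_done(): hands the job in, once; it reports no verdict.
The state is a dict: "clock": time; "joint_pos": joint angles; "joint_vel": joint speeds; "tau": joint torques, N m; "eef_pos": TCP position; "tool_rot": TCP orientation; "ft_force": force on the tool from outside, world axes, zero at the start; "ft_torque": the same for the moment, N m; "grip_width": finger opening in m.
Only numpy, scipy, OpenCV 4.12 (cv2) and the standard library are available. Lean on these libraries where they do the work, as an engineer would, in place of code of your own. Each camera call takes 0.05 s, during which the arm holds its last target.

## Task

The specimen box at the back of the white spill tray has to go on the balance: first stand all three bottles aside, upright, on the white bench paper, then set the box down gently, flat, in the middle of the balance's pan. After that put each bottle back upright in the tray, centred on the rubber pad of its own size and shape (the one it came from), and leave the small steel platen in the tray alone.

Things in the scene. Friction and masses are not known exactly. Their poses are not given: they have to be found in the camera images.
- bottle_round: Round amber glass bottle with a black ribbed screw cap, closed, about 0.3 kg. Body 64 mm in diameter up to 98 mm, then a shoulder and a neck; cap 36 mm in diameter from 118 to 146 mm above the foot (total height 146 mm). Best gripped from above on the cap. Origin: centre of its foot; z up along the bottle. It starts on pad_round in the spill tray.
- bottle_square: Square white plastic bottle with a grey ribbed screw cap, closed, about 0.24 kg. Body 58 x 58 mm up to 92 mm, shoulder to 99 mm; cap 40 mm in diameter from 102 to 128 mm above the foot (total height 128 mm). Best gripped from above on the cap. Origin: centre of its foot; z up, x and y square to its sides. It starts on pad_square.
- bottle_small: Slim round bare aluminium bottle with a black ribbed screw cap, closed, about 0.18 kg. Body 48 mm in diameter up to 98 mm, then a shoulder; cap 30 mm in diameter from 112 to 138 mm above the foot (total height 138 mm). Best gripped from above on the cap. Origin: centre of its foot; z up. It starts on pad_small.
- specimen_box: Flat closed plastic specimen box, grey with a black lid and a paper label, about 0.2 kg: 44 mm (its x) x 110 mm (its y) x 36 mm high. It stands flat on the floor of the spill tray, 3 mm above the bench, its long side to the row of bottles and only a few millimetres behind them. Grip it from above across its 44 mm width. Origin: centre of its underside; z up.
- pad_round: Large round black rubber pad, 74 mm in diameter, 3 mm thick, fixed on the floor of the spill tray: the place of the round amber bottle. The three pads lie in a row, 78 mm apart between centres, in an order that changes; their y axes run along the row. Origin: centre of its underside, 3 mm above the bench (its top is 6 mm above the bench).
- pad_square: Square black rubber pad, 70 x 70 mm, 3 mm thick, fixed on the floor of the spill tray in the row of pads: the place of the square bottle. Origin: centre of its underside, 3 mm above the bench.
- pad_small: Small round black rubber pad, 58 mm in diameter, 3 mm thick, fixed on the floor of the spill tray in the row of pads: the place of the slim aluminium bottle. Origin: centre of its underside, 3 mm above the bench.
- side_mat: The side area: a flat white sheet of bench paper, 250 mm (its x) x 200 mm (its y), 2 mm thick, fixed on the bench to the left or the right of the spill tray, with red tape along its two long edges. Empty at the start. Origin: centre of its underside, on the bench.
- balance: White laboratory balance, fixed on the bench to the other side of the spill tray. Its round flat steel pan is 156 mm in diameter and its top is 75 mm above the bench. Origin: on the bench, exactly under the centre of the pan; x points from the display to the back of the balance (the housing reaches 195 mm in front of the pan's centre, 83 mm behind it and 95 mm to either side, all of it lower than the pan).
- platen: Bystander: small turned steel compression platen, 34 mm in diameter, 48 mm high with its thin stem upwards, standing loose near the left rear corner of the spill tray (a shallow white tray, 190 x 330 mm, rim 14 mm high, floor 3 mm thick), about 7 cm from the end of the specimen box. To be left alone. Origin: centre of its underside.

How it is judged:
By the outcome, as a careful person would: the job done as asked, in the order asked, and still so for the second after the job is handed in, with the robot touching nothing.
It also fails if it takes over 120 s, if anything falls off the work surface, if the arm or the gripper's body presses on something with over 40 N, if the wrist force passes 120 N, or if a joint passes its speed limit or range.

## Working session

There is one attempt and no reset: what is moved stays moved. The work goes in short steps, Python scripts to look and compute and a shell command to move; the robot and the scene stay as the last step left them, time stands still between calls to the robot, and variables do not carry over. Pictures are saved under pics/ and viewed, and the job is handed in when it is done.

```bash
mkdir -p pics; ls; cat > h.py <<'E'
import numpy as np, cv2
from workcell import bot
def snap(n,f):
    c=bot.get_calibration(n); p,d=bot.camera(n); cv2.imwrite('pics/'+f+'.png',p)
    np.savez('pics/'+f+'.npz',p=p,d=d,R=c['R'],t=c['t'],v=c['vfov'],cx=c['cx'],cy=c['cy'])
def load(f): return np.load('pics/'+f+'.npz')
def ray(k,u,v,z):
    f=240/np.tan(np.radians(float(k['v']))/2)
    R=k['R'];C=-R.T@k['t'];d=R.T@np.array([(u-k['cx'])/f,(v-k['cy'])/f,1.])
    return C+d*(z-C[2])/d[2]
def cloud(k):
    f=240/np.tan(np.radians(float(k['v']))/2)
    v,u=np.mgrid[0:480,0:640]; d=k['d']
    P=np.stack([(u-k['cx'])/f*d,(v-k['cy'])/f*d,d],-1)
    return (P-k['t'])@k['R']
E
python3 - <<'E'
from h import *
o=bot.get_obs();print(o)
print(bot.pinch_z)
for n in('top','side','wrist'):
    snap(n,n+'0');c=bot.get_calibration(n);print(n,c)
E
```

```text
pics
{'clock': 0.0, 'joint_pos': array([1.24100455e+00, 2.41419435e-01, 3.71206559e-03, 1.33521503e+00,
       7.26488789e-06, 1.57077477e+00]), 'joint_vel': array([-5.23731247e-04, -4.88781983e-04, -1.62317924e-03,  1.37361885e-03,
        9.31297368e-06,  1.88078622e-03]), 'tau': array([ 3.40405895e-04, -3.72320116e+01,  2.52407277e+01,  1.68951490e-02,
        2.23973620e-04, -5.83934224e-06]), 'eef_pos': array([0.16171219, 0.4724458 , 0.23040511]), 'tool_rot': array([ 8.13579791e-01,  5.81452315e-01, -8.66992564e-04,  6.15132642e-04]), 'ft_force': array([ 0.85105689, -0.11642202,  0.11780087]), 'ft_torque': array([ 0.02547118, -0.00164648,  0.01588653]), 'grip_width': 0.08511416850612405}
0.0187
top {'vfov': 54.73918945839229, 'cx': 317.60235958669693, 'cy': 241.43054311313801, 'R': array([[ 0.02699857, -0.99952503,  0.01485914],
       [-0.99655771, -0.02807802, -0.07800226],
       [ 0.07838243, -0.01270204, -0.99684244]]), 't': array([-3.52822766e-04,  5.37880379e-01,  8.84363192e-01])}
side {'vfov': 57.04638837524084, 'cx': 319.79881122463325, 'cy': 233.13645410764605, 'R': array([[-0.97311507,  0.23004125,  0.01131711],
       [ 0.13819874,  0.62250172, -0.77031988],
       [-0.18425027, -0.74804588, -0.63755721]]), 't': array([ 0.54316929, -0.04282877,  0.90720267])}
wrist {'vfov': 65.67750971546641, 'cx': 317.6971172683768, 'cy': 247.11156988533705, 'R': array([[ 0.32325946,  0.9463062 , -0.00281093],
       [ 0.90121246, -0.3069466 ,  0.30594098],
       [ 0.28865104, -0.10143156, -0.95204633]]), 't': array([-0.49862396, -0.0405633 ,  0.37981992])}
```

View pics/top0.png

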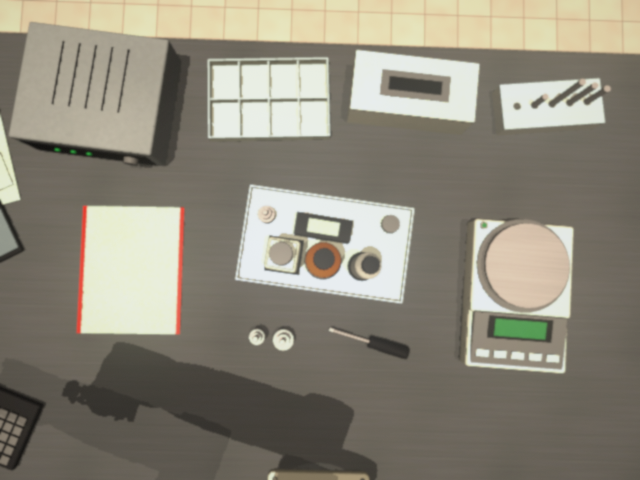

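View pics/side0.png

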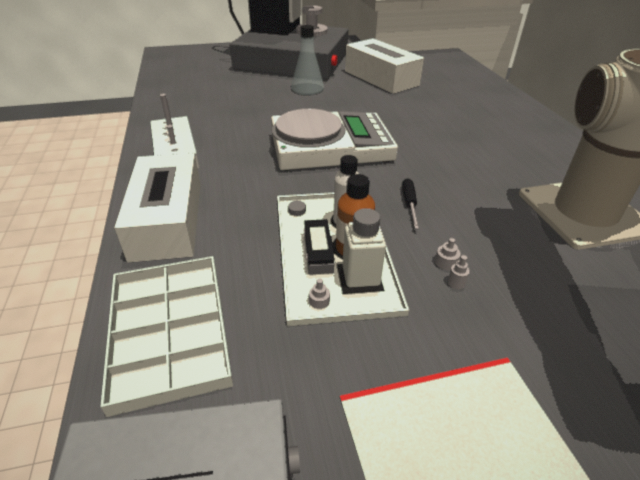

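Left: bench paper (~(130,270)); centre: tray with square bottle (281,253), round (323,260), small (367,264), box behind (323,226), platen (267,213) at the left rear; right: balance pan (526,264). Next I measure them from depth and rays.

```bash
python3 - <<'E'
from h import *
for n in('top0','side0'):
    k=load(n);P=cloud(k);p=k['p'].astype(int)
    print(n)
    def st(name,m):
        m=m.astype(np.uint8)
        nn,l,s,c=cv2.connectedComponentsWithStats(m)
        for i in range(1,nn):
            if s[i,4]>15:
                q=P[l==i]; print(name,s[i],c[i].round(1),'mean',q.mean(0).round(4),'min',q.min(0).round(3),'max',q.max(0).round(3))
    reg=(P[...,1]>-.2)&(P[...,1]<.2)&(P[...,0]>.35)&(P[...,0]<.7)&(k['d']>0)
    for lo,hi in((.125,.139),(.139,.148),(.148,.16),(.034,.045)):
        st((lo,hi),reg&(P[...,2]>lo)&(P[...,2]<hi))
    st('pan',(P[...,2]>.069)&(P[...,2]<.08)&(P[...,1]<-.25)&(P[...,0]<.75)&(P[...,0]>.3))
    hsv=cv2.cvtColor(k['p'],cv2.COLOR_BGR2HSV)
    red=((hsv[...,0]<6)|(hsv[...,0]>174))&(hsv[...,1]>150)&(hsv[...,2]>100)
    st('red',red)
    st('white',reg&(P[...,2]<.02)&(hsv[...,2]>160)&(hsv[...,1]<60)) 
k=load('top0');im=k['p'][170:320,60:440];cv2.imwrite('pics/c.png',cv2.resize(im[:,165:365],None,fx=4,fy=4,interpolation=cv2.INTER_CUBIC))
E
```

```text
top0
(0.125, 0.139) [269 242  24  24 437] [280.2 253.2] mean [0.5069 0.079  0.1341] min [0.487 0.059 0.125] max [0.526 0.099 0.138]
(0.139, 0.148) [362 256  18  18 255] [370.6 264.6] mean [ 0.4914 -0.0742  0.144 ] min [ 0.477 -0.089  0.139] max [ 0.506 -0.06   0.147]
(0.148, 0.16) [313 248  22  22 367] [323.5 258.5] mean [0.4992 0.0055 0.1521] min [ 0.482 -0.012  0.148] max [0.517 0.023 0.156]
(0.034, 0.045) [260 208  11  11  64] [265.1 212.9] mean [0.5887 0.1173 0.0362] min [0.579 0.108 0.034] max [0.598 0.127 0.044]
(0.034, 0.045) [ 293  212   60   31 1304] [322.8 227. ] mean [0.5642 0.0054 0.0395] min [ 0.537 -0.05   0.034] max [0.592 0.062 0.044]
(0.034, 0.045) [250 331  13   8  30] [256.3 335.1] mean [0.3567 0.1249 0.0411] min [0.351 0.115 0.034] max [0.364 0.137 0.045]
(0.034, 0.045) [277 334  13   6  56] [282.7 336.9] mean [0.3543 0.0755 0.0383] min [0.35  0.064 0.035] max [0.36  0.086 0.043]
pan [ 485  224   85   84 5573] [526.7 265.4] mean [ 0.5002 -0.3707  0.0752] min [ 0.424 -0.449  0.069] max [ 0.577 -0.294  0.08 ]
red [ 77 206   9 127 407] [ 81.  269.4] mean [0.4712 0.47
[... 2683 characters left out ...]
ean [ 0.3103 -0.8519  0.0558] min [ 0.287 -0.91   0.042] max [ 0.321 -0.838  0.066]
red [340 358 170  42 829] [423.3 378.7] mean [0.479  0.2855 0.0034] min [ 0.347  0.278 -0.002] max [0.702 0.58  0.539]
white [ 277  192  132  129 5825] [325.  271.4] mean [0.5622 0.0448 0.0035] min [ 0.434 -0.196 -0.003] max [0.646 0.174 0.017]
white [412 207   5  17  22] [414.1 215.8] mean [ 0.3572 -0.0466  0.0152] min [ 0.35  -0.074  0.013] max [ 0.365 -0.024  0.016]
white [329 224   7  12  61] [331.9 229.9] mean [ 0.5215 -0.0541  0.0023] min [ 0.515 -0.074  0.   ] max [ 0.528 -0.038  0.004]
white [334 255   9   8  36] [337.2 258.8] mean [0.5327 0.0271 0.0025] min [0.526 0.016 0.001] max [0.538 0.034 0.005]
```

View pics/c.png

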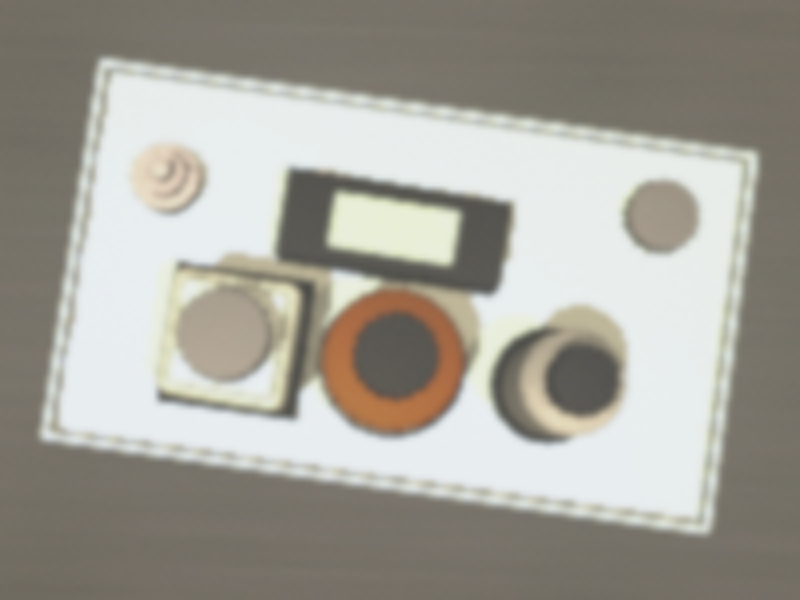

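View pics/wrist0.png

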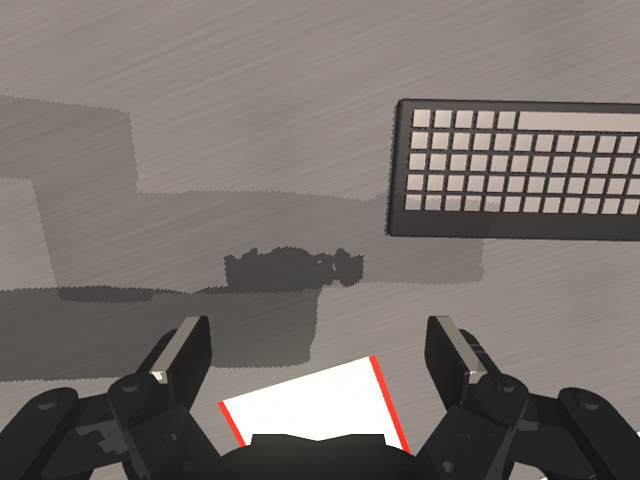

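```bash
cat >> h.py <<'E'
def plan(target,rows,yaw=None,vmax=0.95):
    """prints per-row units (tool axes) towards world target"""
    from scipy.spatial.transform import Rotation as Ro
    o=bot.get_obs();R=Ro.from_quat(o['tool_rot']).as_matrix();p=o['eef_pos']
    a0=np.arctan2(R[1,0],R[0,0]);d=(np.array(target)-p)
    n=int(np.ceil(np.abs(d).max()/.025/vmax)); n=max(n,rows)
    print('pos',p.round(4),'yaw',np.degrees(a0).round(2),'tilt z',R[:,2].round(4),'clock',o['clock'],'n',n,'F',o['ft_force'].round(1),'w',o['grip_width'].round(4))
    if yaw is None:
        print('per row',(R.T@d/.025/n).round(3),'total',(R.T@d/.025).round(3))
    else:
        dy=np.radians(yaw)-a0
        for i in range(n):
            a=a0+dy*min(1,i/n)
            T=np.array([[np.cos(a),np.sin(a),0],[np.sin(a),-np.cos(a),0],[0,0,-1]])
            print((T.T@d/.025/n).round(2),'turn',(-np.degrees(dy)/180/n).round(4))
E
python3 - <<'E'
from h import *
plan([.507,.079,.20],16,-5.8)
k=load('top0');hsv=cv2.cvtColor(k['p'],cv2.COLOR_BGR2HSV)
# row/box/square angles
P=cloud(k)
m=((P[...,2]>.034)&(P[...,2]<.045)).astype(np.uint8);nn,l,s,c=cv2.connectedComponentsWithStats(m)
i=l[227,322]
pts=np.array([ray(k,u,v,.039)[:2] for v,u in zip(*np.where(l==i))])
r=cv2.minAreaRect((pts*1000).astype(np.float32));print('box',r)
for u,v in((84.5,206),(183,208)):pass
for nm,sl in(('L',slice(60,100)),('R',slice(165,195))):
    red=((hsv[...,0]<6)|(hsv[...,0]>174))&(hsv[...,1]>150)&(hsv[...,2]>100)
    mm=np.zeros_like(red);mm[:,sl]=red[:,sl]
    q=np.array([ray(k,u,v,.002)[:2] for v,u in zip(*np.where(mm))])
    print(nm,cv2.minAreaRect((q*1000).astype(np.float32)))
E
```

```text
Traceback (most recent call last):
  File "h.py", line 22, in plan
    print('pos',p.round(4),'yaw',np.degrees(a0).round(2),'tilt z',R[:,2].round(4),'clock',o['clock'],'n',n,'F',o['ft_force'].round(1),'w',o['grip_width'].round(4))
                                                                                                                                          ^^^^^^^^^^^^^^^^^^^^^
AttributeError: 'float' object has no attribute 'round'
```

```bash
sed -i "s/o\['grip_width'\].round(4)/round(o['grip_width'],4)/" h.py
python3 - <<'E'
from h import *
plan([.507,.079,.20],16,-5.8)
k=load('top0');hsv=cv2.cvtColor(k['p'],cv2.COLOR_BGR2HSV)
P=cloud(k)
m=((P[...,2]>.034)&(P[...,2]<.045)).astype(np.uint8);nn,l,s,c=cv2.connectedComponentsWithStats(m)
i=l[227,322]
pts=np.array([ray(k,u,v,.039)[:2] for v,u in zip(*np.where(l==i))])
print('box',cv2.minAreaRect((pts*1000).astype(np.float32)))
red=((hsv[...,0]<6)|(hsv[...,0]>174))&(hsv[...,1]>150)&(hsv[...,2]>100)
for nm,sl in(('L',slice(60,100)),('R',slice(165,195))):
    mm=np.zeros_like(red);mm[:,sl]=red[:,sl]
    q=np.array([ray(k,u,v,.002)[:2] for v,u in zip(*np.where(mm))])
    print(nm,cv2.minAreaRect((q*1000).astype(np.float32)))
for nm,lo,hi,z in(('sq',.125,.139,.134),('sm',.139,.148,.144),('rd',.148,.16,.152)):
    m=((P[...,2]>lo)&(P[...,2]<hi)&(P[...,0]<.55)&(P[...,0]>.45)&(abs(P[...,1])<.11))
    q=np.array([ray(k,u,v,z)[:2] for v,u in zip(*np.where(m))]);print(nm,cv2.minEnclosingCircle((q*1000).astype(np.float32)),q.mean(0))
E
```

```text
pos [0.1618 0.4726 0.2306] yaw 71.11 tilt z [-6.0e-04 -1.5e-03 -1.0e+00] clock 0.15 n 17 F [-0.4  0.2  0.7] w 0.0852
[-0.61  1.07  0.07] turn 0.0251
[-0.53  1.11  0.07] turn 0.0251
[-0.44  1.15  0.07] turn 0.0251
[-0.35  1.18  0.07] turn 0.0251
[-0.25  1.21  0.07] turn 0.0251
[-0.16  1.22  0.07] turn 0.0251
[-0.06  1.23  0.07] turn 0.0251
[0.04 1.23 0.07] turn 0.0251
[0.14 1.22 0.07] turn 0.0251
[0.23 1.21 0.07] turn 0.0251
[0.33 1.19 0.07] turn 0.0251
[0.42 1.16 0.07] turn 0.0251
[0.51 1.12 0.07] turn 0.0251
[0.6  1.08 0.07] turn 0.0251
[0.68 1.03 0.07] turn 0.0251
[0.76 0.97 0.07] turn 0.0251
[0.83 0.91 0.07] turn 0.0251
box ((563.4161376953125, 5.603782653808594), (109.67616271972656, 46.15401077270508), 82.34637451171875)
L ((472.9200439453125, 478.4658508300781), (247.88589477539062, 6.799729824066162), 0.9787471294403076)
R ((475.2352294921875, 284.82379150390625), (246.58706665039062, 5.795672416687012), 0.7124898433685303)
sq ((495.4158630371094, 14.380966186523438), 85.90007019042969) [0.50629311 0.0743345 ]
sm ((496.0658874511719, -33.04109191894531), 55.98294448852539) [ 0.4917184  -0.07157336]
rd ((499.0133056640625, 5.445373058319092), 18.295684814453125) [0.49920558 0.00549017]
```

```bash
python3 -m inch '[[-0.45,0.8,0.05,0,0,0.0267,-1],[-0.4,0.84,0.05,0,0,0.0267,-1],[-0.33,0.87,0.05,0,0,0.0267,-1],[-0.26,0.9,0.05,0,0,0.0267,-1],[-0.19,0.92,0.05,0,0,0.0267,-1],[-0.12,0.93,0.05,0,0,0.0267,-1],[-0.05,0.93,0.05,0,0,0.0267,-1],[0.03,0.93,0.05,0,0,0.0267,-1]]'
python3 - <<'E'
from h import *
plan([.507,.079,.20],14,-5.8)
E
```

```text
clock: 0.95
eef_pos: [0.2828, 0.3299, 0.221]
tool_rot: [0.96, 0.279, -0.0, 0.0]
ft_force: [0.7, 0.6, 0.4]
grip_width: 0.0851
pos [0.2828 0.3299 0.221 ] yaw 32.46 tilt z [-3.e-04 -5.e-04 -1.e+00] clock 0.95 n 14 F [0.7 0.6 0.4] w 0.0851
[0.16 0.95 0.06] turn 0.0152
[0.2  0.94 0.06] turn 0.0152
[0.25 0.93 0.06] turn 0.0152
[0.29 0.92 0.06] turn 0.0152
[0.33 0.9  0.06] turn 0.0152
[0.38 0.89 0.06] turn 0.0152
[0.42 0.87 0.06] turn 0.0152
[0.46 0.85 0.06] turn 0.0152
[0.5  0.82 0.06] turn 0.0152
[0.54 0.8  0.06] turn 0.0152
[0.57 0.77 0.06] turn 0.0152
[0.61 0.74 0.06] turn 0.0152
[0.64 0.71 0.06] turn 0.0152
[0.68 0.68 0.06] turn 0.0152
```

```bash
python3 -m inch '[[0.16,0.95,0.06,0,0,0.0152,-1],[0.2,0.94,0.06,0,0,0.0152,-1],[0.25,0.93,0.06,0,0,0.0152,-1],[0.29,0.92,0.06,0,0,0.0152,-1],[0.33,0.9,0.06,0,0,0.0152,-1],[0.38,0.89,0.06,0,0,0.0152,-1],[0.42,0.87,0.06,0,0,0.0152,-1],[0.46,0.85,0.06,0,0,0.0152,-1]]' >/dev/null
python3 -m inch '[[0.5,0.82,0.06,0,0,0.0152,-1],[0.54,0.8,0.06,0,0,0.0152,-1],[0.57,0.77,0.06,0,0,0.0152,-1],[0.61,0.74,0.06,0,0,0.0152,-1],[0.64,0.71,0.06,0,0,0.0152,-1],[0.68,0.68,0.06,0,0,0.0152,-1],[0,0,0,0,0,0,-1],[0,0,0,0,0,0,-1]]'
python3 - <<'E'
from h import *
plan([.507,.079,.20],1,-5.8)
snap('wrist','w1');snap('top','t1')
E
```

```text
clock: 2.55
eef_pos: [0.5075, 0.0804, 0.1998]
tool_rot: [0.999, -0.05, -0.001, -0.0]
ft_force: [0.0, 0.5, 0.0]
grip_width: 0.0856
pos [0.5075 0.0804 0.1998] yaw -5.68 tilt z [-1.5e-03  2.0e-04 -1.0e+00] clock 2.55 n 1 F [0.  0.5 0. ] w 0.0856
[-0.01  0.06 -0.01] turn 0.0007
```

View pics/w1.png

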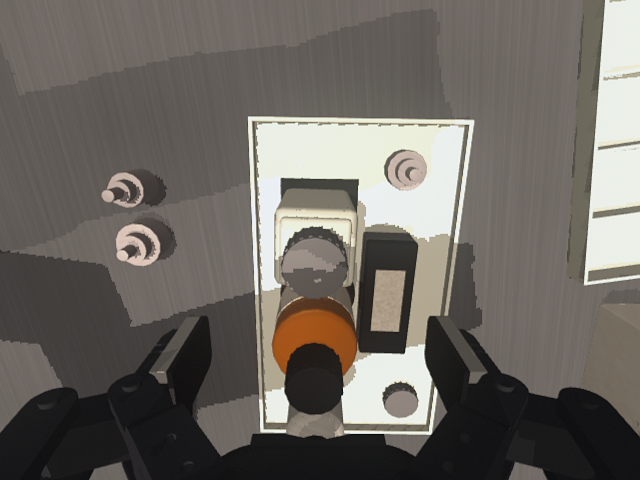

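The wrist view shows the square bottle's cap at about (314,264), the round cap at (314,378), and the box to the right at (388,295). The jaws straddle the row.

```bash
python3 - <<'E'
from h import *
k=load('w1')
print('sq cap',ray(k,314,262,.134),'rd',ray(k,314,378,.152))
P=cloud(k)
for nm,lo,hi,y0,y1 in(('sq',.131,.137,.04,.12),('rd',.149,.155,-.04,.04)):
    m=((P[...,2]>lo)&(P[...,2]<hi)&(P[...,1]>y0)&(P[...,1]<y1)&(P[...,0]<.56)&(P[...,0]>.45))
    q=P[m][:,:2];print(nm,len(q),q.mean(0),cv2.minEnclosingCircle((q*1000).astype(np.float32)))
print(ray(k,358,180,.006),ray(k,281,179,.006),ray(k,249,118,.014),ray(k,473,120,.014))
E
```

```text
sq cap [0.50583784 0.08241231 0.134     ] rd [0.49914666 0.01461714 0.152     ]
sq 3243 [0.50540594 0.07868074] ((505.30255126953125, 77.659423828125), 20.860708236694336)
rd 2259 [0.49772823 0.00569378] ((497.8912353515625, 4.86791467666626), 18.6914119720459)
[0.54670541 0.10969919 0.006     ] [0.47811344 0.11734825 0.006     ] [0.45896161 0.17097331 0.014     ] [0.64454959 0.15103641 0.014     ]
```

```bash
python3 -m inch '[[-0.05,0.06,0.7,0,0,0,-1],[0,0,0.8,0,0,0,-1],[0,0,0.8,0,0,0,-1],[0,0,0.7,0,0,0,-1],[0,0,0.45,0,0,0,-1],[0,0,0.2,0,0,0,-1],[0,0,0,0,0,0,1],[0,0,0,0,0,0,1]]'
python3 -m inch '[[0,0,0,0,0,0,1],[0,0,0,0,0,0,1],[0,0,0,0,0,0,1],[0,0,0,0,0,0,1],[0,0,0,0,0,0,1],[0,0,-0.2,0,0,0,1],[0,0,-0.6,0,0,0,1],[0,0,-0.9,0,0,0,1]]'
python3 - <<'E'
from h import *
snap('side','s1')
plan([.47,.425,.19],16)
E
```

```text
clock: 3.45
eef_pos: [0.5069, 0.0796, 0.1098]
tool_rot: [0.999, -0.049, 0.001, -0.0]
ft_force: [-0.5, -0.6, 0.4]
grip_width: 0.0593
clock: 4.25
eef_pos: [0.5048, 0.079, 0.1503]
tool_rot: [0.999, -0.049, -0.002, 0.001]
ft_force: [-0.0, -0.7, -3.0]
grip_width: 0.0384
pos [0.5077 0.0794 0.1551] yaw -5.65 tilt z [ 3.5e-03  4.0e-04 -1.0e+00] clock 4.3 n 16 F [1.2 0.1 0.5] w 0.0382
per row [-0.179 -0.851 -0.087] total [ -2.859 -13.609  -1.397]
```

View pics/s1.png

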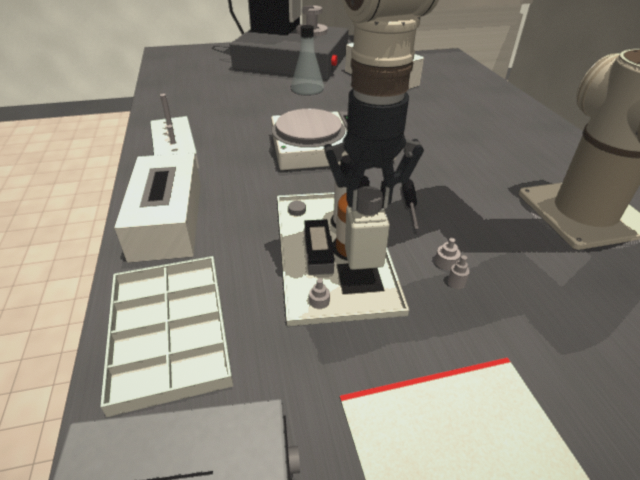

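```bash
python3 -m inch '[[0,-0.2,-0.7,0,0,0,1],[-0.1,-0.5,-0.5,0,0,0,1],[-0.2,-0.9,-0.2,0,0,0,1],[-0.2,-0.95,0,0,0,0,1],[-0.2,-0.95,0,0,0,0,1],[-0.2,-0.95,0,0,0,0,1],[-0.2,-0.95,0,0,0,0,1],[-0.2,-0.95,0,0,0,0,1]]'
python3 -m inch '[[-0.2,-0.95,0,0,0,0,1],[-0.2,-0.95,0,0,0,0,1],[-0.2,-0.95,0,0,0,0,1],[-0.2,-0.95,0,0,0,0,1],[-0.2,-0.95,0,0,0,0,1],[-0.2,-0.95,0,0,0,0,1],[-0.2,-0.6,0,0,0,0,1],[0,-0.3,0,0,0,0,1]]'
python3 - <<'E'
from h import *
plan([.47,.425,.105],1)
E
```

```text
clock: 5.1
eef_pos: [0.4894, 0.2412, 0.1857]
tool_rot: [0.999, -0.049, -0.0, 0.0]
ft_force: [-0.5, -0.2, -3.3]
grip_width: 0.0387
clock: 5.9
eef_pos: [0.4703, 0.4092, 0.1856]
tool_rot: [0.999, -0.048, -0.001, 0.0]
ft_force: [-0.1, -1.0, -2.9]
grip_width: 0.0383
pos [0.4703 0.4092 0.1856] yaw -5.55 tilt z [-1.2e-03 -9.0e-04 -1.0e+00] clock 5.9 n 4 F [-0.1 -1.  -2.9] w 0.0383
per row [-0.017 -0.157  0.806] total [-0.069 -0.63   3.223]
```

```bash
python3 -m inch '[[-0.05,-0.3,0.3,0,0,0,1],[0,-0.3,0.6,0,0,0,1],[0,0,0.8,0,0,0,1],[0,0,0.7,0,0,0,1],[0,0,0.45,0,0,0,1],[0,0,0.2,0,0,0,1],[0,0,0,0,0,0,1],[0,0,0,0,0,0,1]]'

```

```text
clock: 6.7
eef_pos: [0.4719, 0.4234, 0.111]
tool_rot: [0.999, -0.049, 0.0, -0.0]
ft_force: [0.0, -0.0, -2.4]
grip_width: 0.0382
```

```bash
python3 -m inch '[[0,0,0.08,0,0,0,1],[0,0,0.06,0,0,0,1],[0,0,0.05,0,0,0,1],[0,0,0.04,0,0,0,1],[0,0,0,0,0,0,1],[0,0,0,0,0,0,1],[0,0,0,0,0,0,1],[0,0,0,0,0,0,1]]'

```

```text
clock: 7.5
eef_pos: [0.4716, 0.4237, 0.1063]
tool_rot: [0.999, -0.049, 0.001, -0.001]
ft_force: [-2.9, -2.1, 6.9]
grip_width: 0.0381
```

```bash
python3 -m inch '[[0,0,-0.03,0,0,0,-1],[0,0,0,0,0,0,-1],[0,0,0,0,0,0,-1],[0,0,0,0,0,0,-1],[0,0,0,0,0,0,-1],[0,0,-0.5,0,0,0,-1],[0,0,-0.9,0,0,0,-1],[0,0,-0.9,0,0,0,-1]]'
python3 - <<'E'
from h import *
plan([.4985,.0058,.21],1)
snap('top','t2');snap('wrist','w2')
k=load('t2');P=cloud(k)
cv2.imwrite('pics/t2c.png',cv2.resize(k['p'][150:350,60:420],None,fx=2.2,fy=2.2))
E
```

```text
clock: 8.3
eef_pos: [0.4712, 0.423, 0.1639]
tool_rot: [0.999, -0.049, -0.0, 0.0]
ft_force: [0.6, -0.2, 0.6]
grip_width: 0.0854
pos [0.4712 0.423  0.1639] yaw -5.65 tilt z [-4.e-04 -4.e-04 -1.e+00] clock 8.3 n 18 F [ 0.6 -0.2  0.6] w 0.0854
per row [ 0.152  0.917 -0.102] total [ 2.728 16.502 -1.838]
```

View pics/t2c.png

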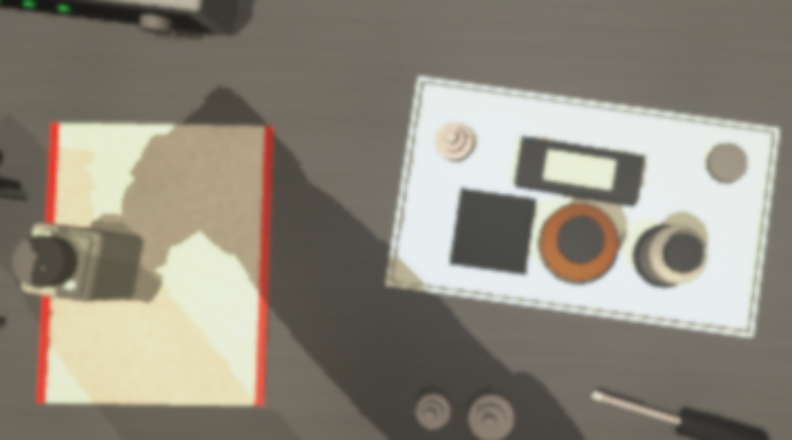

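The square bottle stands on the paper (foot inside the tape), and the square pad is now bare at crop (494,231). I'll measure that pad now.

```bash
python3 - <<'E'
from h import *
k=load('t2');g=k['p'].max(-1)
m=np.zeros_like(g);m[232:278,262:306]=(g[232:278,262:306]<110)
nn,l,s,c=cv2.connectedComponentsWithStats(m);i=1+s[1:,4].argmax()
q=np.array([ray(k,u,v,.006)[:2] for v,u in zip(*np.where(l==i))])
print(s[i],cv2.minAreaRect((q*1000).astype(np.float32)),q.mean(0))
E
python3 -m inch '[[0,0.2,-0.7,0,0,0,-1],[0.15,0.6,-0.7,0,0,0,-1],[0.16,0.95,-0.4,0,0,0,-1],[0.16,0.95,0,0,0,0,-1],[0.16,0.95,0,0,0,0,-1],[0.16,0.95,0,0,0,0,-1],[0.16,0.95,0,0,0,0,-1],[0.16,0.95,0,0,0,0,-1]]'
python3 -m inch '[[0.16,0.95,0,0,0,0,-1],[0.16,0.95,0,0,0,0,-1],[0.16,0.95,0,0,0,0,-1],[0.16,0.95,0,0,0,0,-1],[0.16,0.95,0,0,0,0,-1],[0.16,0.95,0,0,0,0,-1],[0.16,0.95,0,0,0,0,-1],[0.16,0.95,0,0,0,0,-1]]'
python3 - <<'E'
from h import *
plan([.4985,.0058,.121],1)
E
```

```text
[ 265  237   38   37 1121] ((510.5126953125, 80.43462371826172), (66.56143188476562, 66.32292175292969), 83.07408905029297) [0.51038036 0.08064365]
clock: 9.2
eef_pos: [0.4828, 0.2577, 0.2076]
tool_rot: [0.999, -0.049, -0.0, 0.0]
ft_force: [0.4, 0.2, 0.1]
grip_width: 0.0854
clock: 10.0
eef_pos: [0.4959, 0.0655, 0.2077]
tool_rot: [0.999, -0.049, -0.0, 0.0]
ft_force: [-0.3, 0.5, 0.0]
grip_width: 0.0853
pos [0.4959 0.0655 0.2077] yaw -5.65 tilt z [-1.e-04 -0.e+00 -1.e+00] clock 10.0 n 4 F [-0.3  0.5  0. ] w 0.0853
per row [0.085 0.592 0.867] total [0.338 2.367 3.468]
```

```bash
python3 -m inch '[[0.08,0.8,0,0,0,0,-1],[0.08,0.8,0,0,0,0,-1],[0.08,0.5,0,0,0,0,-1],[0.08,0.2,0,0,0,0,-1],[0,0,0,0,0,0,-1],[0,0,0,0,0,0,-1],[0,0,0,0,0,0,-1],[0,0,0,0,0,0,-1]]'
python3 - <<'E'
from h import *
plan([.4985,.0058,.121],1)
snap('wrist','w3');k=load('w3')
P=cloud(k)
for nm,lo,hi,y0,y1 in(('rd',.149,.155,-.04,.04),('sm',.141,.147,-.12,-.04)):
    m=((P[...,2]>lo)&(P[...,2]<hi)&(P[...,1]>y0)&(P[...,1]<y1)&(P[...,0]<.56)&(P[...,0]>.45))
    q=P[m][:,:2];print(nm,len(q),q.mean(0),cv2.minEnclosingCircle((q*1000).astype(np.float32)))
E
```

```text
clock: 10.8
eef_pos: [0.4984, 0.0092, 0.2078]
tool_rot: [0.999, -0.049, -0.0, -0.0]
ft_force: [-0.1, 0.3, 0.1]
grip_width: 0.0851
pos [0.4984 0.0092 0.2078] yaw -5.58 tilt z [-0.e+00  1.e-04 -1.e+00] clock 10.8 n 4 F [-0.1  0.3  0.1] w 0.0851
per row [0.004 0.034 0.868] total [0.016 0.135 3.472]
rd 2761 [0.49762876 0.00504287] ((497.7689208984375, 4.394461154937744), 18.73044776916504)
sm 1387 [ 0.4897586  -0.07475349] ((489.65338134765625, -75.91453552246094), 15.705748558044434)
```

View pics/w3.png

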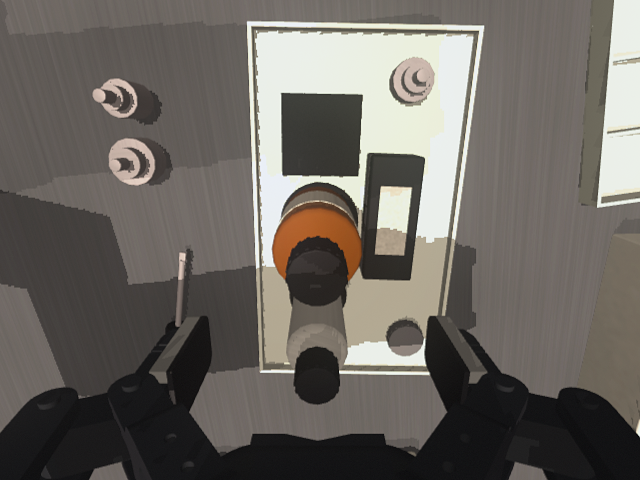

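Square pad at (321,134) in the wrist view; the round cap at (318,263) lies between the jaws. Descending to grip it.

```bash
python3 -m inch '[[0,0.14,0.6,0,0,0,-1],[0,0,0.8,0,0,0,-1],[0,0,0.8,0,0,0,-1],[0,0,0.7,0,0,0,-1],[0,0,0.4,0,0,0,-1],[0,0,0.17,0,0,0,-1],[0,0,0,0,0,0,-1],[0,0,0,0,0,0,1]]'
python3 -m inch '[[0,0,0,0,0,0,1],[0,0,0,0,0,0,1],[0,0,0,0,0,0,1],[0,0,0,0,0,0,1],[0,0,0,0,0,0,1],[0,0,0,0,0,0,1],[0,0,0,0,0,0,1],[0,0,0,0,0,0,1]]'
python3 - <<'E'
from h import *
k=load('w3');g=k['p'].max(-1)
m=np.zeros_like(g);m[85:182,270:365]=(g[85:182,270:365]<80)
nn,l,s,c=cv2.connectedComponentsWithStats(m);i=1+s[1:,4].argmax()
q=np.array([ray(k,u,v,.006)[:2] for v,u in zip(*np.where(l==i))])
print(s[i],cv2.minAreaRect((q*1000).astype(np.float32)),q.mean(0))
E
```

```text
clock: 11.65
eef_pos: [0.4987, 0.0051, 0.1218]
tool_rot: [0.999, -0.049, 0.001, -0.0]
ft_force: [-0.0, 0.2, -0.2]
grip_width: 0.0733
clock: 12.45
eef_pos: [0.4983, 0.0051, 0.1219]
tool_rot: [0.999, -0.049, 0.001, -0.0]
ft_force: [-1.7, -1.4, 6.2]
grip_width: 0.0345
[ 282   93   80   83 6318] ((508.2757873535156, 79.45281982421875), (69.21015167236328, 68.9974136352539), 83.48273468017578) [0.50840157 0.08060256]
```

```bash
python3 -m inch '[[0,0,-0.3,0,0,0,1],[0,0,-0.7,0,0,0,1],[0,0,-0.9,0,0,0,1],[0,-0.3,-0.8,0,0,0,1],[0.05,-0.7,-0.4,0,0,0,1],[0.05,-0.95,0,0,0,0,1],[0.05,-0.95,0,0,0,0,1],[0.05,-0.95,0,0,0,0,1]]'
python3 -m inch '[[0.05,-0.95,0,0,0,0,1],[0.05,-0.95,0,0,0,0,1],[0.05,-0.95,0,0,0,0,1],[0.05,-0.95,0,0,0,0,1],[0.05,-0.95,0,0,0,0,1],[0,-0.95,0,0,0,0,1],[0,-0.95,0,0,0,0,1],[0,-0.95,0,0,0,0,1]]'
python3 - <<'E'
from h import *
plan([.54,.33,.119],1)
E
```

```text
clock: 13.25
eef_pos: [0.5123, 0.101, 0.1983]
tool_rot: [0.999, -0.049, -0.0, 0.0]
ft_force: [0.0, 0.3, -1.9]
grip_width: 0.0348
clock: 14.05
eef_pos: [0.5371, 0.2895, 0.1978]
tool_rot: [0.999, -0.049, -0.001, 0.0]
ft_force: [-0.4, -0.8, -2.9]
grip_width: 0.0348
pos [0.5371 0.2895 0.1978] yaw -5.65 tilt z [-1.4e-03 -8.0e-04 -1.0e+00] clock 14.05 n 4 F [-0.4 -0.8 -2.9] w 0.0348
per row [-0.01  -0.406  0.788] total [-0.041 -1.625  3.152]
```

```bash
python3 -m inch '[[0,-0.7,0.1,0,0,0,1],[0,-0.4,0.5,0,0,0,1],[0,-0.2,0.8,0,0,0,1],[0,0,0.8,0,0,0,1],[0,0,0.55,0,0,0,1],[0,0,0.25,0,0,0,1],[0,0,0,0,0,0,1],[0,0,0,0,0,0,1]]'
python3 - <<'E'
from h import *
plan([.54,.33,.117],1)
E
```

```text
clock: 14.85
eef_pos: [0.541, 0.3209, 0.1238]
tool_rot: [0.999, -0.05, 0.0, -0.0]
ft_force: [0.8, -0.7, -3.2]
grip_width: 0.0346
pos [0.541  0.3209 0.1238] yaw -5.68 tilt z [ 4.e-04  1.e-04 -1.e+00] clock 14.85 n 1 F [ 0.8 -0.7 -3.2] w 0.0346
per row [-0.074 -0.358  0.274] total [-0.074 -0.358  0.274]
```

```bash
python3 -m inch '[[0,-0.25,0,0,0,0,1],[0,-0.2,0.05,0,0,0,1],[0,0,0.08,0,0,0,1],[0,0,0.06,0,0,0,1],[0,0,0.04,0,0,0,1],[0,0,0.02,0,0,0,1],[0,0,0,0,0,0,1],[0,0,0,0,0,0,1]]'

```

```text
clock: 15.65
eef_pos: [0.5417, 0.3325, 0.118]
tool_rot: [0.999, -0.049, 0.0, -0.0]
ft_force: [-1.9, 0.8, 2.5]
grip_width: 0.0342
```

```bash
python3 -m inch '[[0,0,0,0,0,0,-1],[0,0,0,0,0,0,-1],[0,0,0,0,0,0,-1],[0,0,0,0,0,0,-1],[0,0,-0.5,0,0,0,-1],[0,0,-0.9,0,0,0,-1],[0,0,-0.9,0,0,0,-1],[0,0,-0.9,0,0,0,-1]]'
python3 - <<'E'
from h import *
plan([.490,-.0743,.2],1)
E
```

```text
clock: 16.45
eef_pos: [0.5419, 0.3324, 0.1991]
tool_rot: [0.999, -0.049, 0.0, -0.0]
ft_force: [-0.5, 1.2, 0.5]
grip_width: 0.0853
pos [0.5419 0.3324 0.1991] yaw -5.65 tilt z [ 8.e-04  4.e-04 -1.e+00] clock 16.45 n 18 F [-0.5  1.2  0.5] w 0.0853
per row [-0.026  0.911 -0.002] total [-0.465 16.392 -0.042]
```

```bash
python3 -m inch '[[0,0.3,0,0,0,0,-1],[-0.03,0.7,0,0,0,0,-1],[-0.03,0.98,0,0,0,0,-1],[-0.03,0.98,0,0,0,0,-1],[-0.03,0.98,0,0,0,0,-1],[-0.03,0.98,0,0,0,0,-1],[-0.03,0.98,0,0,0,0,-1],[-0.03,0.98,0,0,0,0,-1]]'
python3 -m inch '[[-0.03,0.98,0,0,0,0,-1],[-0.03,0.98,0,0,0,0,-1],[-0.03,0.98,0,0,0,0,-1],[-0.03,0.98,0,0,0,0,-1],[-0.03,0.98,0,0,0,0,-1],[-0.03,0.98,0,0,0,0,-1],[-0.03,0.98,0,0,0,0,-1],[-0.03,0.98,0,0,0,0,-1]]'
python3 - <<'E'
from h import *
plan([.490,-.0743,.2],1)
E
```

```text
clock: 17.25
eef_pos: [0.519, 0.1602, 0.1971]
tool_rot: [0.999, -0.049, -0.0, 0.0]
ft_force: [0.5, -0.7, 0.1]
grip_width: 0.0859
clock: 18.05
eef_pos: [0.4936, -0.034, 0.1971]
tool_rot: [0.999, -0.049, -0.0, 0.0]
ft_force: [0.1, -0.1, -0.6]
grip_width: 0.0854
pos [ 0.4936 -0.034   0.1971] yaw -5.66 tilt z [-4.e-04 -2.e-04 -1.e+00] clock 18.05 n 2 F [ 0.1 -0.1 -0.6] w 0.0854
per row [ 0.008  0.809 -0.058] total [ 0.016  1.618 -0.115]
```

```bash
python3 -m inch '[[0,0.75,0,0,0,0,-1],[0,0.55,0,0,0,0,-1],[0,0.3,0,0,0,0,-1],[0,0,0,0,0,0,-1],[0,0,0,0,0,0,-1],[0,0,0,0,0,0,-1],[0,0,0,0,0,0,-1],[0,0,0,0,0,0,-1]]'
python3 - <<'E'
from h import *
plan([.490,-.0743,.112],1)
snap('wrist','w4');k=load('w4')
P=cloud(k)
for nm,lo,hi,y0,y1 in(('sm',.141,.147,-.12,-.04),):
    m=((P[...,2]>lo)&(P[...,2]<hi)&(P[...,1]>y0)&(P[...,1]<y1)&(P[...,0]<.56)&(P[...,0]>.45))
    q=P[m][:,:2];print(nm,len(q),q.mean(0),cv2.minEnclosingCircle((q*1000).astype(np.float32)))
E
```

```text
clock: 18.85
eef_pos: [0.4905, -0.072, 0.1973]
tool_rot: [0.999, -0.049, -0.0, -0.0]
ft_force: [0.7, 0.2, 0.4]
grip_width: 0.0853
pos [ 0.4905 -0.072   0.1973] yaw -5.59 tilt z [-0.e+00  1.e-04 -1.e+00] clock 18.85 n 4 F [0.7 0.2 0.4] w 0.0853
per row [-0.003  0.023  0.853] total [-0.011  0.092  3.411]
sm 2032 [ 0.48973283 -0.07517588] ((489.58538818359375, -75.99613189697266), 15.763858795166016)
```

View pics/w4.png

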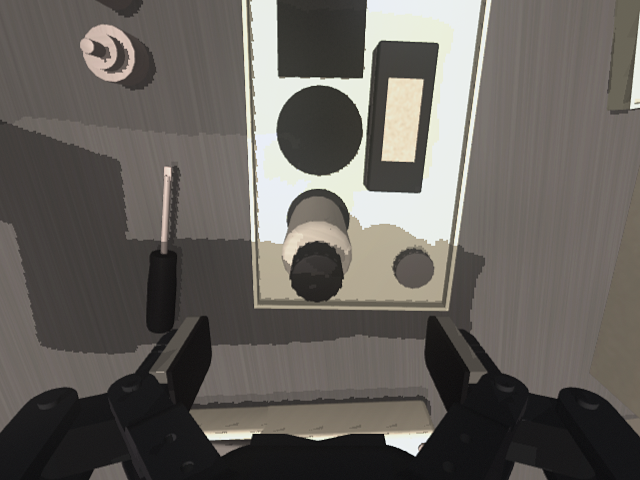

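Both freed pads are visible, square at (321,38) and round at (319,130); the small cap is at (318,270), centred between the jaws.

```bash
python3 -m inch '[[-0.02,0.1,0.6,0,0,0,-1],[0,0,0.8,0,0,0,-1],[0,0,0.8,0,0,0,-1],[0,0,0.65,0,0,0,-1],[0,0,0.4,0,0,0,-1],[0,0,0.15,0,0,0,-1],[0,0,0,0,0,0,-1],[0,0,0,0,0,0,1]]'
python3 -m inch '[[0,0,0,0,0,0,1],[0,0,0,0,0,0,1],[0,0,0,0,0,0,1],[0,0,0,0,0,0,1],[0,0,0,0,0,0,1],[0,0,0,0,0,0,1],[0,0,0,0,0,0,1],[0,0,0,0,0,0,1]]'
python3 - <<'E'
from h import *
plan([.40,.33,.2],1)
k=load('w4');g=k['p'].max(-1)
def blob(k,g,r,th):
    m=np.zeros_like(g);m[r]=(g[r]<th)
    nn,l,s,c=cv2.connectedComponentsWithStats(m);i=1+s[1:,4].argmax()
    q=np.array([ray(k,u,v,.006)[:2] for v,u in zip(*np.where(l==i))])
    print(s[i],cv2.minAreaRect((q*1000).astype(np.float32)),q.mean(0),cv2.minEnclosingCircle((q*1000).astype(np.float32)))
blob(k,g,(slice(80,178),slice(270,366)),80)
E
```

```text
clock: 19.7
eef_pos: [0.4903, -0.0751, 0.1131]
tool_rot: [0.999, -0.049, 0.001, 0.0]
ft_force: [-0.1, 0.2, 0.3]
grip_width: 0.0731
clock: 20.5
eef_pos: [0.49, -0.0751, 0.113]
tool_rot: [0.999, -0.049, 0.001, 0.0]
ft_force: [-2.0, -1.2, 5.7]
grip_width: 0.029
pos [ 0.49   -0.0751  0.113 ] yaw -5.65 tilt z [ 1.e-03 -2.e-04 -1.e+00] clock 20.5 n 18 F [-2.  -1.2  5.7] w 0.029
per row [-0.287 -0.876 -0.194] total [ -5.172 -15.77   -3.487]
[ 277   86   86   89 5946] ((499.57269287109375, 1.9581146240234375), (71.84867095947266, 72.7834243774414), 84.43911743164062) [0.49952715 0.00304319] ((499.54779052734375, 2.07767391204834), 36.49346923828125)
```

```bash
python3 -m inch '[[0,0,-0.3,0,0,0,1],[0,0,-0.7,0,0,0,1],[0,0,-0.9,0,0,0,1],[0,-0.3,-0.8,0,0,0,1],[-0.2,-0.7,-0.5,0,0,0,1],[-0.3,-0.95,-0.2,0,0,0,1],[-0.3,-0.95,0,0,0,0,1],[-0.3,-0.95,0,0,0,0,1]]'
python3 -m inch '[[-0.3,-0.95,0,0,0,0,1],[-0.3,-0.95,0,0,0,0,1],[-0.3,-0.95,0,0,0,0,1],[-0.3,-0.95,0,0,0,0,1],[-0.3,-0.95,0,0,0,0,1],[-0.3,-0.95,0,0,0,0,1],[-0.3,-0.95,0,0,0,0,1],[-0.3,-0.95,0,0,0,0,1]]'
python3 - <<'E'
from h import *
plan([.40,.33,.112],1)
E
```

```text
clock: 21.3
eef_pos: [0.4713, 0.0242, 0.1973]
tool_rot: [0.999, -0.05, -0.0, -0.0]
ft_force: [1.3, -0.3, -2.6]
grip_width: 0.0283
clock: 22.1
eef_pos: [0.4301, 0.2193, 0.197]
tool_rot: [0.999, -0.049, -0.0, 0.0]
ft_force: [0.2, -0.9, -2.6]
grip_width: 0.0287
pos [0.4301 0.2193 0.197 ] yaw -5.64 tilt z [-1.e-03 -5.e-04 -1.e+00] clock 22.1 n 5 F [ 0.2 -0.9 -2.6] w 0.0287
per row [-0.326 -0.858  0.68 ] total [-1.631 -4.292  3.399]
```

```bash
python3 -m inch '[[-0.3,-0.95,0,0,0,0,1],[-0.3,-0.95,0,0,0,0,1],[-0.3,-0.9,0,0,0,0,1],[-0.3,-0.7,0.2,0,0,0,1],[-0.2,-0.4,0.6,0,0,0,1],[-0.15,-0.2,0.8,0,0,0,1],[0,0,0.8,0,0,0,1],[0,0,0.5,0,0,0,1]]'
python3 -m inch '[[0,0,0.15,0,0,0,1],[0,0,0.1,0,0,0,1],[0,0,0.1,0,0,0,1],[0,0,0.06,0,0,0,1],[0,0,0.04,0,0,0,1],[0,0,0,0,0,0,1],[0,0,0,0,0,0,1],[0,0,0,0,0,0,1]]'

```

```text
clock: 22.9
eef_pos: [0.401, 0.3237, 0.1228]
tool_rot: [0.999, -0.049, -0.001, 0.001]
ft_force: [-1.0, 0.4, -2.0]
grip_width: 0.0286
clock: 23.7
eef_pos: [0.4024, 0.3243, 0.1138]
tool_rot: [0.999, -0.049, 0.0, -0.0]
ft_force: [0.0, 0.0, -1.6]
grip_width: 0.0285
```

```bash
python3 -m inch '[[0,0,0.08,0,0,0,1],[0,0,0.06,0,0,0,1],[0,0,0.04,0,0,0,1],[0,0,0.02,0,0,0,1],[0,0,0,0,0,0,1],[0,0,0,0,0,0,1],[0,0,0,0,0,0,1],[0,0,0,0,0,0,1]]'

```

```text
clock: 24.5
eef_pos: [0.4023, 0.3244, 0.109]
tool_rot: [0.999, -0.049, 0.0, -0.0]
ft_force: [-2.4, -1.4, 6.2]
grip_width: 0.0284
```

```bash
python3 -m inch '[[0,0,0,0,0,0,-1],[0,0,0,0,0,0,-1],[0,0,0,0,0,0,-1],[0,0,0,0,0,0,-1],[0,0,-0.5,0,0,0,-1],[0,0,-0.9,0,0,0,-1],[0,0,-0.9,0,0,0,-1],[0,0,-0.9,0,0,0,-1]]'
python3 - <<'E'
from h import *
plan([.5635,.0054,.19],1)
k=load('w4');P=cloud(k)
m=((P[...,2]>.034)&(P[...,2]<.044)&(P[...,0]>.5)&(P[...,0]<.62)&(abs(P[...,1]-.005)<.08)).astype(np.uint8)
q=P[m>0][:,:2];print(len(q),cv2.minAreaRect((q*1000).astype(np.float32)),q.mean(0))
E
```

```text
clock: 25.3
eef_pos: [0.4022, 0.3241, 0.1891]
tool_rot: [0.999, -0.049, -0.0, 0.0]
ft_force: [0.1, -0.2, -0.3]
grip_width: 0.0855
pos [0.4022 0.3241 0.1891] yaw -5.65 tilt z [-3.e-04 -3.e-04 -1.e+00] clock 25.3 n 14 F [ 0.1 -0.2 -0.3] w 0.0855
per row [ 0.548  0.861 -0.002] total [ 7.675 12.052 -0.031]
8727 ((556.4430541992188, -10.103530883789062), (146.78257751464844, 69.32178497314453), 67.35354614257812) [0.56198816 0.00668632]
```

```bash
python3 -m inch '[[0.3,0.5,0,0,0,0,-1],[0.55,0.86,0,0,0,0,-1],[0.55,0.86,0,0,0,0,-1],[0.55,0.86,0,0,0,0,-1],[0.55,0.86,0,0,0,0,-1],[0.55,0.86,0,0,0,0,-1],[0.55,0.86,0,0,0,0,-1],[0.55,0.86,0,0,0,0,-1]]'
python3 -m inch '[[0.55,0.86,0,0,0,0,-1],[0.55,0.86,0,0,0,0,-1],[0.55,0.86,0,0,0,0,-1],[0.55,0.86,0,0,0,0,-1],[0.55,0.86,0,0,0,0,-1],[0.55,0.86,0,0,0,0,-1],[0.3,0.5,0,0,0,0,-1],[0.2,0.3,0,0,0,0,-1]]'
python3 - <<'E'
from h import *
plan([.5635,.0054,.19],1)
snap('top','t5');snap('wrist','w5');k=load('w5');P=cloud(k)
m=((P[...,2]>.034)&(P[...,2]<.044)&(P[...,0]>.5)&(P[...,0]<.62)&(abs(P[...,1]-.005)<.08)).astype(np.uint8)
m=cv2.morphologyEx(m,cv2.MORPH_OPEN,np.ones((5,5),np.uint8))
q=P[m>0][:,:2];print(len(q),cv2.minAreaRect((q*1000).astype(np.float32)),q.mean(0))
E
```

```text
clock: 26.1
eef_pos: [0.4895, 0.1499, 0.1874]
tool_rot: [0.999, -0.05, -0.001, 0.0]
ft_force: [0.3, 1.2, -0.4]
grip_width: 0.0851
clock: 26.9
eef_pos: [0.5692, -0.0073, 0.1876]
tool_rot: [0.999, -0.05, -0.001, 0.0]
ft_force: [-0.9, 0.5, 0.7]
grip_width: 0.0857
pos [ 0.5692 -0.0073  0.1876] yaw -5.74 tilt z [-0.0015 -0.     -1.    ] clock 26.9 n 1 F [-0.9  0.5  0.7] w 0.0857
per row [-0.278 -0.483 -0.096] total [-0.278 -0.483 -0.096]
7311 ((562.6380615234375, 3.826435089111328), (109.80772399902344, 43.97926330566406), 82.43155670166016) [0.5629944  0.00738337]
```

View pics/w5.png

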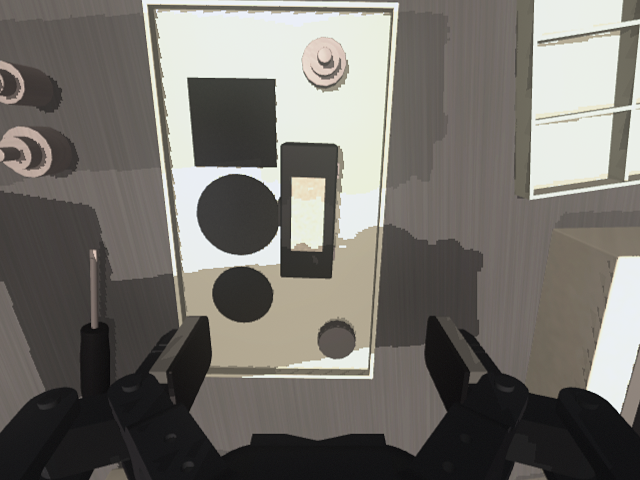

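View pics/t5.png

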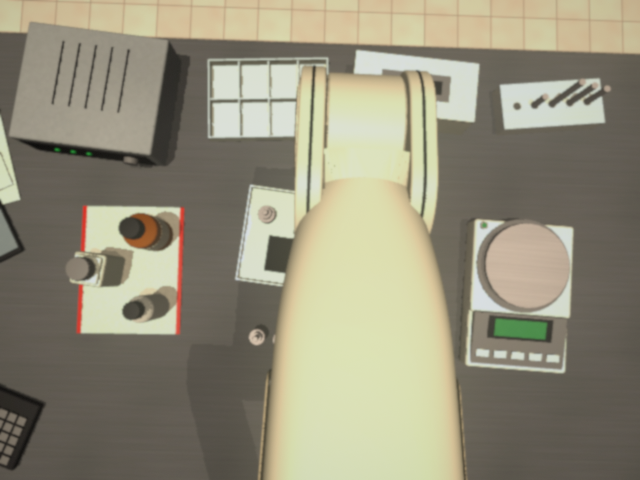

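All three bottles stand on the paper (top view: round (138,231), square (85,268), small (140,308)). The wrist view shows three bare pads, with the box at (310,210).

```bash
python3 -m inch '[[-0.15,-0.25,0,0,0,0.004,-1],[-0.15,-0.22,0.4,0,0,0.0043,-1],[0,0,0.9,0,0,0,-1],[0,0,0.95,0,0,0,-1],[0,0,0.95,0,0,0,-1],[0,0,0.95,0,0,0,-1],[0,0,0.8,0,0,0,-1],[0,0,0.6,0,0,0,-1]]'
python3 - <<'E'
from h import *
plan([.563,.005,.011],1)
k=load('w5');g=k['p'].max(-1)
def blob(r,th):
    m=np.zeros_like(g);m[r]=(g[r]<th)
    nn,l,s,c=cv2.connectedComponentsWithStats(m);i=1+s[1:,4].argmax()
    q=np.array([ray(k,u,v,.006)[:2] for v,u in zip(*np.where(l==i))])
    print(s[i],np.round(np.concatenate([np.ravel(x) for x in cv2.minAreaRect((q*1000).astype(np.float32))]),1),q.mean(0),cv2.minEnclosingCircle((q*1000).astype(np.float32)))
blob((slice(70,170),slice(180,279)),80);blob((slice(172,258),slice(190,277)),80);blob((slice(262,328),slice(208,277)),80)
E
```

```text
clock: 27.8
eef_pos: [0.5612, 0.0084, 0.0478]
tool_rot: [0.998, -0.061, -0.001, -0.0]
ft_force: [0.2, -0.5, -0.6]
grip_width: 0.0857
pos [0.5612 0.0084 0.0478] yaw -7.04 tilt z [-2.7e-03  3.0e-04 -1.0e+00] clock 27.8 n 2 F [ 0.2 -0.5 -0.6] w 0.0857
per row [0.046 0.063 0.736] total [0.092 0.126 1.472]
[ 188   78   89   89 7381] [508.7  79.5  69.1  69.6  83.5] [0.50877821 0.08065105] ((508.5663146972656, 79.56034088134766), 48.55730056762695)
[ 198  174   79   81 5094] [498.7   2.5  72.9  69.7  82.3] [0.49961862 0.00331676] ((499.7626037597656, 2.499685287475586), 36.58987045288086)
[ 213  267   60   55 2619] [491.  -74.6  56.5  56.9  84.3] [ 0.49108967 -0.07416742] ((491.0717468261719, -74.66603088378906), 29.08237648010254)
```

```bash
python3 -m inch '[[0.05,0.1,0.5,0,0,0,-1],[0,0,0.4,0,0,0,-1],[0,0,0.3,0,0,0,-1],[0,0,0.2,0,0,0,-1],[0,0,0,0,0,0,-1],[0,0,0,0,0,0,1],[0,0,0,0,0,0,1],[0,0,0,0,0,0,1]]'
python3 -m inch '[[0,0,0,0,0,0,1],[0,0,0,0,0,0,1],[0,0,0,0,0,0,1],[0,0,0,0,0,0,1],[0,0,0,0,0,0,1],[0,0,-0.2,0,0,0,1],[0,0,-0.3,0,0,0,1],[0,0,-0.4,0,0,0,1]]'
python3 - <<'E'
from h import *
plan([.50,-.371,.15],1)
snap('side','s6')
E
```

```text
clock: 28.6
eef_pos: [0.564, 0.004, 0.0153]
tool_rot: [0.998, -0.062, 0.0, -0.0]
ft_force: [-2.6, 0.2, 1.9]
grip_width: 0.0441
clock: 29.4
eef_pos: [0.563, 0.0041, 0.0369]
tool_rot: [0.998, -0.062, -0.001, 0.0]
ft_force: [0.0, -0.3, -1.9]
grip_width: 0.0426
pos [0.563  0.0041 0.0369] yaw -7.14 tilt z [-0.0025  0.     -1.    ] clock 29.4 n 16 F [ 0.  -0.3 -1.9] w 0.0426
per row [-0.04   0.95  -0.282] total [-0.648 15.201 -4.519]
```

View pics/s6.png

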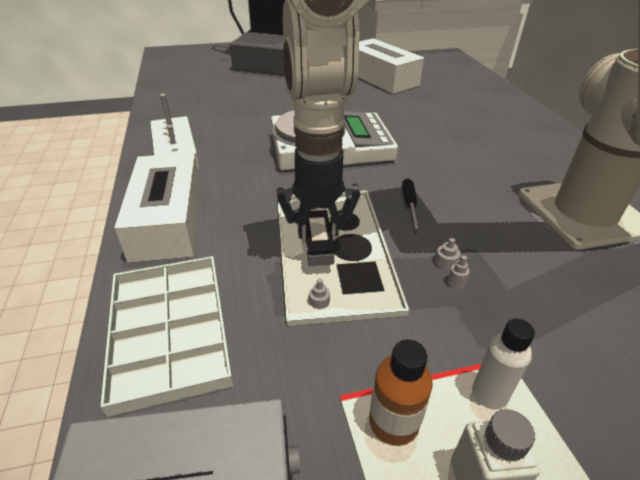

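```bash
python3 -m inch '[[0,0,-0.8,0,0,0,1],[0,0.2,-0.9,0,0,0,1],[0,0.5,-0.9,0,0,0,1],[0,0.8,-0.9,0,0,0,1],[-0.05,0.95,-0.6,0,0,0,1],[-0.05,0.95,-0.3,0,0,0,1],[-0.05,0.95,0,0,0,0,1],[-0.05,0.95,0,0,0,0,1]]'
python3 -m inch '[[-0.05,0.95,0,0,0,0,1],[-0.05,0.95,0,0,0,0,1],[-0.05,0.95,0,0,0,0,1],[-0.05,0.95,0,0,0,0,1],[-0.05,0.95,0,0,0,0,1],[-0.05,0.95,0,0,0,0,1],[-0.05,0.95,0,0,0,0,1],[-0.05,0.95,0,0,0,0,1]]'
python3 - <<'E'
from h import *
plan([.50,-.372,.15],1)
E
```

```text
clock: 30.25
eef_pos: [0.5427, -0.1277, 0.1482]
tool_rot: [0.998, -0.062, 0.001, 0.0]
ft_force: [0.1, 0.6, -3.5]
grip_width: 0.043
clock: 31.05
eef_pos: [0.5088, -0.315, 0.1475]
tool_rot: [0.998, -0.062, 0.0, -0.0]
ft_force: [-0.6, -0.3, -3.3]
grip_width: 0.0431
pos [ 0.5088 -0.315   0.1475] yaw -7.14 tilt z [ 0.  0. -1.] clock 31.05 n 3 F [-0.6 -0.3 -3.3] w 0.0431
per row [-0.021  0.769 -0.033] total [-0.064  2.307 -0.1  ]
```

```bash
python3 -m inch '[[-0.03,0.8,0,0,0,0,1],[-0.03,0.7,0,0,0,0,1],[0,0.5,0,0,0,0,1],[0,0.25,0,0,0,0,1],[0,0,0.3,0,0,0,1],[0,0,0.6,0,0,0,1],[0,0,0,0,0,0,1],[0,0,0,0,0,0,1]]'
python3 - <<'E'
from h import *
plan([.5003,-.372,.087],1)
snap('top','t7');snap('wrist','w7');snap('side','s7')
k=load('s7');cv2.imwrite('pics/s7c.png',cv2.resize(k['p'][20:240,180:480],None,fx=2.5,fy=2.5))
E
```

```text
clock: 31.85
eef_pos: [0.5004, -0.3686, 0.1242]
tool_rot: [0.998, -0.062, -0.001, -0.001]
ft_force: [-0.3, -0.6, -2.3]
grip_width: 0.0431
pos [ 0.5004 -0.3686  0.1242] yaw -7.08 tilt z [-0.0015  0.0014 -1.    ] clock 31.85 n 2 F [-0.3 -0.6 -2.3] w 0.0431
per row [0.008 0.069 0.743] total [0.016 0.139 1.487]
```

View pics/w7.png

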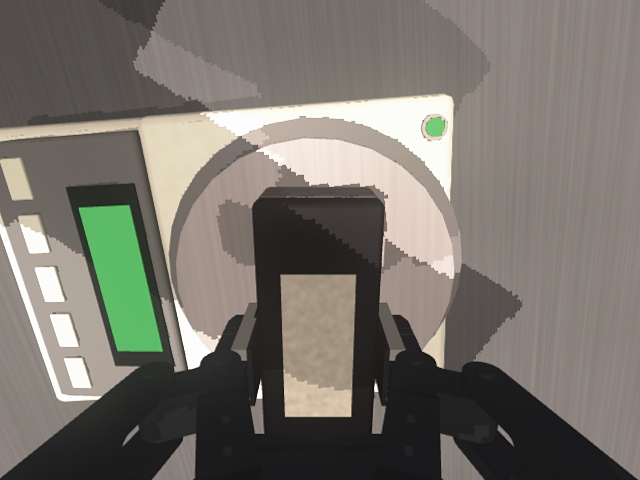

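View pics/s7c.png

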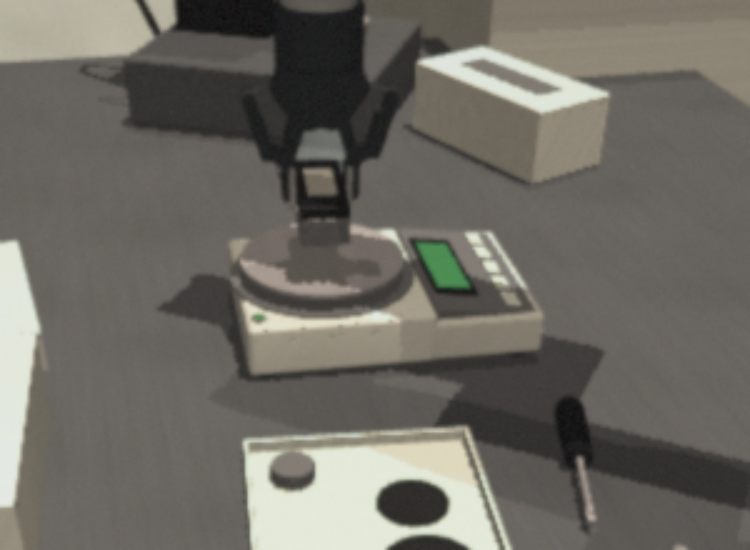

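```bash
python3 - <<'E'
from h import *
k=load('w7');P=cloud(k)
m=(abs(P[...,2]-.075)<.004)&(P[...,1]<-.25)&(P[...,1]>-.5)&(P[...,0]<.6)&(P[...,0]>.4)
q=P[m][:,:2];print(len(q),cv2.minEnclosingCircle((q*1000).astype(np.float32)),q.min(0),q.max(0),np.median(P[m][:,2]))
# box lid
zt=np.median(P[230:260,270:370,2]);print('lid z',zt)
m=(abs(P[...,2]-zt)<.004)&(abs(P[...,1]+.37)<.08)&(abs(P[...,0]-.5)<.035)
q=P[m][:,:2];print(len(q),cv2.minAreaRect((q*1000).astype(np.float32)),q.min(0),q.max(0))
k=load('t7');P=cloud(k)
m=(abs(P[...,2]-.075)<.005)&(P[...,1]<-.25)&(P[...,1]>-.5)&(P[...,0]<.65)&(P[...,0]>.4)
q=P[m][:,:2];print(len(q),q.min(0),q.max(0))
E
```

```text
26374 ((498.8951721191406, -373.1969909667969), 78.11455535888672) [ 0.42129276 -0.44522322] [ 0.57658831 -0.29551947] 0.0745115653505045
lid z 0.14776193763066917
28996 ((501.0649719238281, -362.863525390625), (98.04972839355469, 68.34632110595703), 82.87996673583984) [ 0.46712604 -0.41179904] [ 0.53496275 -0.31212467]
3105 [ 0.4238201 -0.4379594] [ 0.577064   -0.29301218]
```

```bash
python3 -m inch '[[0,0.07,0,0,0,0,1],[0,0.07,0.4,0,0,0,1],[0,0,0.4,0,0,0,1],[0,0,0.25,0,0,0,1],[0,0,0.15,0,0,0,1],[0,0,0.05,0,0,0,1],[0,0,0,0,0,0,1],[0,0,0,0,0,0,1]]'

```

```text
clock: 32.8
eef_pos: [0.5004, -0.3733, 0.0939]
tool_rot: [0.998, -0.062, 0.0, 0.0]
ft_force: [0.1, 0.3, -2.3]
grip_width: 0.0428
```

```bash
python3 -m inch '[[0,-0.04,0.05,0,0,0,1],[0,0,0.05,0,0,0,1],[0,0,0.04,0,0,0,1],[0,0,0.03,0,0,0,1],[0,0,0.02,0,0,0,1],[0,0,0,0,0,0,1],[0,0,0,0,0,0,1],[0,0,0,0,0,0,1]]'

```

```text
clock: 33.6
eef_pos: [0.5003, -0.3722, 0.0889]
tool_rot: [0.998, -0.062, 0.0, 0.0]
ft_force: [-0.0, -1.8, -2.5]
grip_width: 0.0426
```

```bash
python3 -m inch '[[0,0,0.02,0,0,0,1],[0,0,0.02,0,0,0,1],[0,0,0,0,0,0,1],[0,0,0.01,0,0,0,1],[0,0,0,0,0,0,1],[0,0,0,0,0,0,1],[0,0,0,0,0,0,1],[0,0,0,0,0,0,1]]'

```

```text
clock: 34.4
eef_pos: [0.5003, -0.3722, 0.0877]
tool_rot: [0.998, -0.062, 0.0, 0.0]
ft_force: [-0.9, 0.2, -1.5]
grip_width: 0.0432
```

```bash
python3 -m inch '[[0,0,0.02,0,0,0,1],[0,0,0,0,0,0,1],[0,0,0.02,0,0,0,1],[0,0,0,0,0,0,1],[0,0,0,0,0,0,1],[0,0,0,0,0,0,1],[0,0,0,0,0,0,1],[0,0,0,0,0,0,1]]'

```

```text
clock: 35.2
eef_pos: [0.5003, -0.3722, 0.0877]
tool_rot: [0.998, -0.062, 0.0, 0.0]
ft_force: [-3.0, 2.7, 5.1]
grip_width: 0.0429
```

```bash
python3 -m inch '[[0,0,0,0,0,0,-1],[0,0,0,0,0,0,-1],[0,0,0,0,0,0,-1],[0,0,0,0,0,0,-1],[0,0,0,0,0,0,-1],[0,0,-0.4,0,0,0,-1],[0,0,-0.9,0,0,0,-1],[0,0,-0.9,0,0,0,-1]]'
python3 -m inch '[[0,0,-0.9,0,0,0,-1],[0,0,-0.9,0,0,0,-1],[0,-0.5,-0.3,0,0,-0.004,-1],[0,-0.9,0,0,0,-0.0043,-1],[0,-0.9,0,0,0,0,-1],[0,-0.9,0,0,0,0,-1],[0,-0.9,0,0,0,0,-1],[0,-0.9,0,0,0,0,-1]]'
python3 - <<'E'
from h import *
plan([.4023,.3244,.2],1)
snap('side','s8');snap('top','t8');k=load('t8');P=cloud(k)
cv2.imwrite('pics/t8c.png',cv2.resize(k['p'][190:390,440:620],None,fx=3,fy=3))
m=(abs(P[...,2]-.111)<.007)&(abs(P[...,1]+.37)<.09)&(abs(P[...,0]-.5)<.09)
q=np.array([ray(k,u,v,.111)[:2] for v,u in zip(*np.where(m))]);print(len(q),cv2.minAreaRect((q*1000).astype(np.float32)),q.mean(0))
k=load('s8');cv2.imwrite('pics/s8c.png',cv2.resize(k['p'][20:240,180:480],None,fx=2.5,fy=2.5))
E
```

```text
clock: 36.0
eef_pos: [0.5, -0.372, 0.1423]
tool_rot: [0.998, -0.062, -0.0, -0.0]
ft_force: [0.2, -0.6, -0.2]
grip_width: 0.0855
clock: 36.8
eef_pos: [0.5129, -0.2459, 0.1937]
tool_rot: [0.999, -0.049, -0.0, -0.0]
ft_force: [0.3, -0.0, 0.1]
grip_width: 0.0852
pos [ 0.5129 -0.2459  0.1937] yaw -5.59 tilt z [-7.e-04  7.e-04 -1.e+00] clock 36.8 n 25 F [ 0.3 -0.   0.1] w 0.0852
per row [-0.265 -0.891 -0.009] total [ -6.626 -22.273  -0.232]
156 ((479.1528015136719, -388.1048889160156), (10.537042617797852, 67.3376235961914), 1.542353868484497) [ 0.48030688 -0.394333  ]
```

View pics/t8c.png

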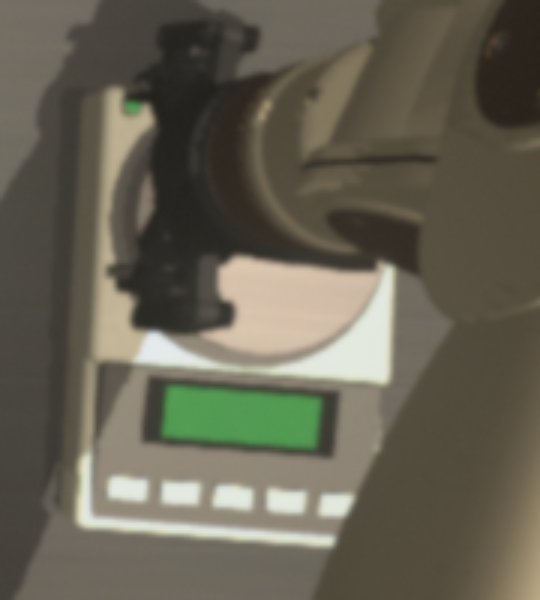

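View pics/s8c.png

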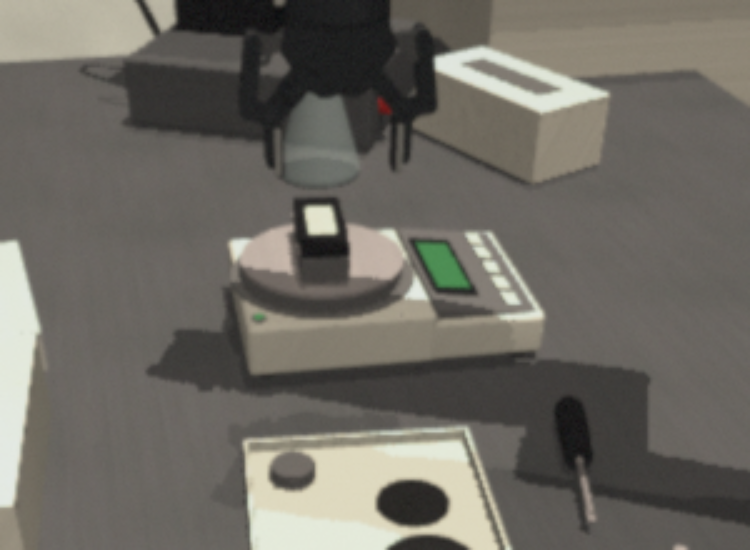

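The box stands flat in the middle of the pan (side crop (320,235)). Now going back for the small bottle.

```bash
python3 -m inch '[[-0.2,-0.9,0,0,0,0,-1],[-0.28,-0.95,0,0,0,0,-1],[-0.28,-0.95,0,0,0,0,-1],[-0.28,-0.95,0,0,0,0,-1],[-0.28,-0.95,0,0,0,0,-1],[-0.28,-0.95,0,0,0,0,-1],[-0.28,-0.95,0,0,0,0,-1],[-0.28,-0.95,0,0,0,0,-1]]'
python3 -m inch '[[-0.28,-0.95,0,0,0,0,-1],[-0.28,-0.95,0,0,0,0,-1],[-0.28,-0.95,0,0,0,0,-1],[-0.28,-0.95,0,0,0,0,-1],[-0.28,-0.95,0,0,0,0,-1],[-0.28,-0.95,0,0,0,0,-1],[-0.28,-0.95,0,0,0,0,-1],[-0.28,-0.95,0,0,0,0,-1]]'
python3 - <<'E'
from h import *
plan([.4023,.3244,.2],1)
E
```

```text
clock: 37.7
eef_pos: [0.4775, -0.0539, 0.1939]
tool_rot: [0.999, -0.049, -0.0, 0.0]
ft_force: [0.3, 0.1, 0.3]
grip_width: 0.0854
clock: 38.5
eef_pos: [0.4406, 0.1406, 0.1939]
tool_rot: [0.999, -0.049, -0.0, 0.0]
ft_force: [-0.2, 0.6, 0.3]
grip_width: 0.0854
pos [0.4406 0.1406 0.1939] yaw -5.64 tilt z [-0.e+00 -2.e-04 -1.e+00] clock 38.5 n 8 F [-0.2  0.6  0.3] w 0.0854
per row [-0.281 -0.896 -0.031] total [-2.245 -7.164 -0.244]
```

```bash
python3 -m inch '[[-0.3,-0.95,0,0,0,0,-1],[-0.3,-0.95,0,0,0,0,-1],[-0.3,-0.95,0,0,0,0,-1],[-0.3,-0.95,0,0,0,0,-1],[-0.3,-0.95,0,0,0,0,-1],[-0.3,-0.95,0,0,0,0,-1],[-0.25,-0.8,0,0,0,0,-1],[-0.15,-0.5,0,0,0,0,-1]]'
python3 - <<'E'
from h import *
plan([.4023,.3244,.2],1)
snap('top','t9');snap('wrist','w9');k=load('w9');P=cloud(k)
for nm,z,y0,y1,x0,x1 in(('sm',.14,.28,.37,.35,.45),('rd',.148,.28,.38,.49,.59),('sq',.130,.37,.47,.42,.52)):
    m=((abs(P[...,2]-z)<.003)&(P[...,1]>y0)&(P[...,1]<y1)&(P[...,0]<x1)&(P[...,0]>x0))
    q=P[m][:,:2];print(nm,len(q),q.mean(0) if len(q) else'',cv2.minEnclosingCircle((q*1000).astype(np.float32)))
k=load('t9');P=cloud(k)
cv2.imwrite('pics/t9c.png',cv2.resize(k['p'][190:390,440:620],None,fx=3,fy=3))
m=((abs(P[...,2]-.111)<.006)&(abs(P[...,1]+.37)<.09)&(abs(P[...,0]-.5)<.09)).astype(np.uint8)
q=np.array([ray(k,u,v,.111)[:2] for v,u in zip(*np.where(m))]);print('box',len(q),cv2.minAreaRect((q*1000).astype(np.float32)),q.mean(0))
m=(abs(P[...,2]-.075)<.006)&(abs(P[...,1]+.37)<.09)&(abs(P[...,0]-.5)<.09)
q=np.array([ray(k,u,v,.075)[:2] for v,u in zip(*np.where(m))]);print('pan',len(q),cv2.minEnclosingCircle((q*1000).astype(np.float32)))
E
```

```text
clock: 39.3
eef_pos: [0.403, 0.3206, 0.1938]
tool_rot: [0.999, -0.049, -0.0, 0.0]
ft_force: [0.3, -0.3, -0.0]
grip_width: 0.0855
pos [0.403  0.3206 0.1938] yaw -5.56 tilt z [-1.e-04 -1.e-04 -1.e+00] clock 39.3 n 1 F [ 0.3 -0.3 -0. ] w 0.0855
per row [-0.043 -0.148 -0.247] total [-0.043 -0.148 -0.247]
sm 2060 [0.40212895 0.32434066] ((401.8930358886719, 323.63372802734375), 15.792767524719238)
rd 3492 [0.53975291 0.33244278] ((540.47314453125, 331.65325927734375), 18.81337547302246)
sq 5313 [0.46929295 0.42221072] ((469.5666198730469, 421.9140319824219), 20.628747940063477)
box 1584 ((501.47216796875, -368.83721923828125), (112.37140655517578, 45.95669174194336), 82.84913635253906) [ 0.50206792 -0.3692498 ]
pan 3797 ((500.5010070800781, -371.01324462890625), 78.38841247558594)
```

View pics/t9c.png

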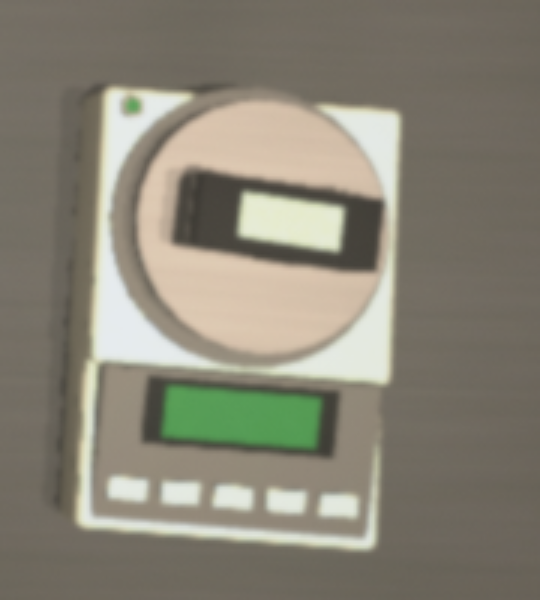

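View pics/w9.png

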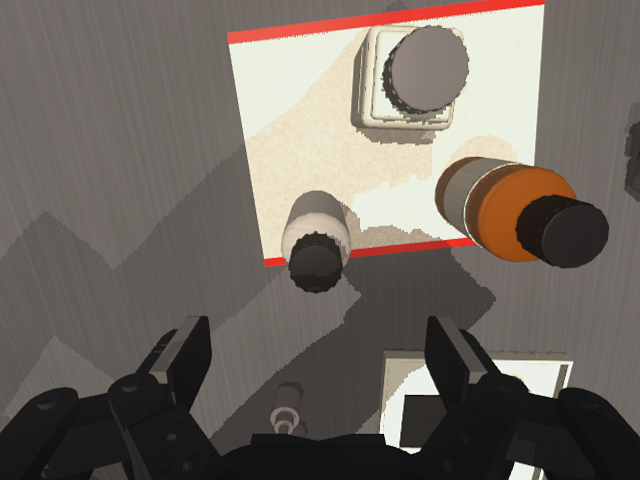

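Box centre is within about 2 mm of the pan centre by ray measurement, and all three bottles are upright on the paper. Gripping the small one (cap (316,262)).

```bash
python3 -m inch '[[-0.04,-0.15,0.5,0,0,0,-1],[0,0,0.8,0,0,0,-1],[0,0,0.8,0,0,0,-1],[0,0,0.65,0,0,0,-1],[0,0,0.4,0,0,0,-1],[0,0,0.22,0,0,0,-1],[0,0,0,0,0,0,-1],[0,0,0,0,0,0,1]]'
python3 -m inch '[[0,0,0,0,0,0,1],[0,0,0,0,0,0,1],[0,0,0,0,0,0,1],[0,0,0,0,0,0,1],[0,0,0,0,0,0,1],[0,0,0,0,0,0,1],[0,0,-0.3,0,0,0,1],[0,0,-0.7,0,0,0,1]]'
python3 - <<'E'
from h import *
plan([.491,-.0747,.2],1)
E
```

```text
clock: 40.2
eef_pos: [0.4034, 0.3234, 0.1103]
tool_rot: [0.999, -0.049, 0.0, -0.0]
ft_force: [-0.3, 0.5, 0.4]
grip_width: 0.073
clock: 41.0
eef_pos: [0.4015, 0.322, 0.1332]
tool_rot: [0.999, -0.049, -0.002, 0.002]
ft_force: [-0.4, 0.1, -1.1]
grip_width: 0.0284
pos [0.4015 0.322  0.1332] yaw -5.65 tilt z [-0.0037 -0.0034 -1.    ] clock 41.0 n 17 F [-0.4  0.1 -1.1] w 0.0284
per row [ 0.301  0.909 -0.155] total [ 5.114 15.448 -2.629]
```

```bash
python3 -m inch '[[0,0,-0.9,0,0,0,1],[0.1,0.3,-0.9,0,0,0,1],[0.25,0.7,-0.6,0,0,0,1],[0.32,0.95,-0.2,0,0,0,1],[0.32,0.95,0,0,0,0,1],[0.32,0.95,0,0,0,0,1],[0.32,0.95,0,0,0,0,1],[0.32,0.95,0,0,0,0,1]]'
python3 -m inch '[[0.32,0.95,0,0,0,0,1],[0.32,0.95,0,0,0,0,1],[0.32,0.95,0,0,0,0,1],[0.32,0.95,0,0,0,0,1],[0.32,0.95,0,0,0,0,1],[0.32,0.95,0,0,0,0,1],[0.32,0.95,0,0,0,0,1],[0.32,0.95,0,0,0,0,1]]'
python3 - <<'E'
from h import *
plan([.491,-.0757,.2],1)
E
```

```text
clock: 41.8
eef_pos: [0.4371, 0.1741, 0.1995]
tool_rot: [0.999, -0.049, -0.0, 0.0]
ft_force: [0.6, -0.4, -1.6]
grip_width: 0.0286
clock: 42.6
eef_pos: [0.482, -0.0212, 0.1995]
tool_rot: [0.999, -0.049, -0.001, 0.0]
ft_force: [-0.2, 0.2, -1.1]
grip_width: 0.0284
pos [ 0.482  -0.0212  0.1995] yaw -5.66 tilt z [-1.1e-03 -3.0e-04 -1.0e+00] clock 42.6 n 3 F [-0.2  0.2 -1.1] w 0.0284
per row [ 0.191  0.712 -0.007] total [ 0.573  2.135 -0.02 ]
```

```bash
python3 -m inch '[[0.2,0.75,0,0,0,0,1],[0.18,0.65,0,0,0,0,1],[0.1,0.4,0,0,0,0,1],[0.05,0.2,0.4,0,0,0,1],[0,0,0.7,0,0,0,1],[0,0,0.7,0,0,0,1],[0,0,0,0,0,0,1],[0,0,0,0,0,0,1]]'
python3 - <<'E'
from h import *
plan([.491,-.0757,.114],1)
snap('wrist','wA')
E
```

```text
clock: 43.4
eef_pos: [0.4899, -0.0705, 0.1543]
tool_rot: [0.999, -0.049, -0.001, -0.0]
ft_force: [0.6, 0.4, -0.6]
grip_width: 0.0288
pos [ 0.4899 -0.0705  0.1543] yaw -5.61 tilt z [-1.8e-03  4.0e-04 -1.0e+00] clock 43.4 n 2 F [ 0.6  0.4 -0.6] w 0.0288
per row [0.033 0.101 0.806] total [0.066 0.202 1.612]
```

View pics/wA.png

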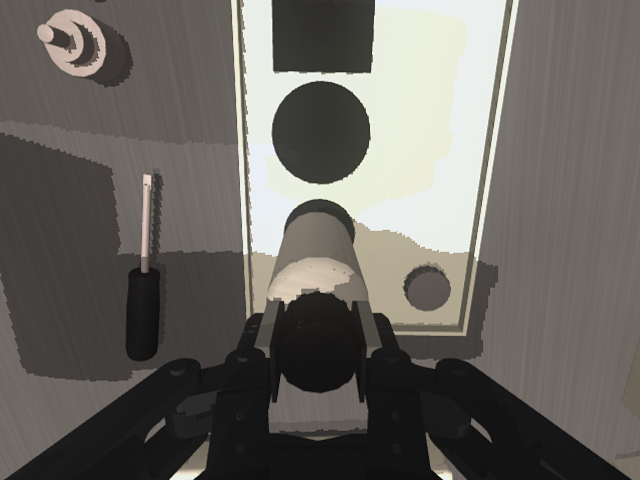

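```bash
python3 -m inch '[[0.04,0.1,0.3,0,0,0,1],[0.03,0.1,0.5,0,0,0,1],[0,0,0.4,0,0,0,1],[0,0,0.2,0,0,0,1],[0,0,0.06,0,0,0,1],[0,0,0,0,0,0,1],[0,0,0,0,0,0,1],[0,0,0,0,0,0,1]]'

```

```text
clock: 44.25
eef_pos: [0.4922, -0.0762, 0.1188]
tool_rot: [0.999, -0.049, 0.001, 0.0]
ft_force: [-0.3, -0.4, -2.0]
grip_width: 0.0281
```

```bash
python3 -m inch '[[-0.04,-0.02,0.05,0,0,0,1],[0,0,0.05,0,0,0,1],[0,0,0.04,0,0,0,1],[0,0,0.03,0,0,0,1],[0,0,0.02,0,0,0,1],[0,0,0,0,0,0,1],[0,0,0,0,0,0,1],[0,0,0,0,0,0,1]]'

```

```text
clock: 45.05
eef_pos: [0.4908, -0.0756, 0.1145]
tool_rot: [0.999, -0.049, 0.0, 0.0]
ft_force: [-1.7, -0.5, 5.4]
grip_width: 0.0282
```

```bash
python3 -m inch '[[0,0,0,0,0,0,-1],[0,0,0,0,0,0,-1],[0,0,0,0,0,0,-1],[0,0,0,0,0,0,-1],[0,0,0,0,0,0,-1],[0,0,-0.6,0,0,0,-1],[0,0,-0.95,0,0,0,-1],[0,0,-0.95,0,0,0,-1]]'
python3 -m inch '[[0,0,-0.95,0,0,0,-1],[0,-0.4,-0.2,0,0,0,-1],[0.03,-0.95,0,0,0,0,-1],[0.03,-0.95,0,0,0,0,-1],[0.03,-0.95,0,0,0,0,-1],[0.03,-0.95,0,0,0,0,-1],[0.03,-0.95,0,0,0,0,-1],[0.03,-0.95,0,0,0,0,-1]]'
python3 - <<'E'
from h import *
plan([.541,.332,.205],1)
E
```

```text
clock: 45.85
eef_pos: [0.4903, -0.0755, 0.1763]
tool_rot: [0.999, -0.049, -0.001, -0.0]
ft_force: [0.2, 0.9, 0.6]
grip_width: 0.0855
clock: 46.65
eef_pos: [0.5098, 0.0773, 0.2037]
tool_rot: [0.999, -0.049, -0.001, 0.0]
ft_force: [0.0, -0.5, -0.1]
grip_width: 0.0854
pos [0.5098 0.0773 0.2037] yaw -5.63 tilt z [-0.0016  0.     -1.    ] clock 46.65 n 11 F [ 0.  -0.5 -0.1] w 0.0854
per row [ 0.022 -0.933 -0.005] total [  0.245 -10.262  -0.056]
```

```bash
python3 -m inch '[[0.03,-0.95,0,0,0,0,-1],[0.03,-0.95,0,0,0,0,-1],[0.03,-0.95,0,0,0,0,-1],[0.03,-0.95,0,0,0,0,-1],[0.03,-0.95,0,0,0,0,-1],[0.03,-0.95,0,0,0,0,-1],[0.03,-0.95,0,0,0,0,-1],[0.03,-0.95,0,0,0,0,-1]]'
python3 -m inch '[[0,-0.9,0,0,0,0,-1],[0,-0.7,0,0,0,0,-1],[0,-0.4,0,0,0,0,-1],[0,-0.2,0.3,0,0,0,-1],[0,0,0.7,0,0,0,-1],[0,0,0,0,0,0,-1],[0,0,0,0,0,0,-1],[0,0,0,0,0,0,-1]]'
python3 - <<'E'
from h import *
plan([.541,.332,.118],1)
snap('wrist','wB');k=load('wB');P=cloud(k)
for nm,z,y0,y1,x0,x1 in(('rd',.148,.28,.38,.49,.59),('sq',.130,.37,.47,.42,.52)):
    m=((abs(P[...,2]-z)<.003)&(P[...,1]>y0)&(P[...,1]<y1)&(P[...,0]<x1)&(P[...,0]>x0))
    q=P[m][:,:2];print(nm,len(q),q.mean(0) if len(q) else'',cv2.minEnclosingCircle((q*1000).astype(np.float32)))
E
```

```text
clock: 47.45
eef_pos: [0.5342, 0.2657, 0.2034]
tool_rot: [0.999, -0.049, -0.001, 0.0]
ft_force: [0.6, 0.3, 0.6]
grip_width: 0.0854
clock: 48.25
eef_pos: [0.5407, 0.3186, 0.1804]
tool_rot: [0.999, -0.05, 0.0, -0.0]
ft_force: [0.3, -0.0, -0.4]
grip_width: 0.0854
pos [0.5407 0.3186 0.1804] yaw -5.69 tilt z [ 6.e-04  3.e-04 -1.e+00] clock 48.25 n 3 F [ 0.3 -0.  -0.4] w 0.0854
per row [-0.014 -0.178  0.832] total [-0.042 -0.534  2.496]
rd 3676 [0.54086931 0.33250362] ((540.8272705078125, 332.0689392089844), 18.337739944458008)
sq 5882 [0.47054819 0.42212036] ((469.9882507324219, 421.6125183105469), 20.879947662353516)
```

```bash
python3 -m inch '[[0,-0.3,0,0,0,0,-1],[0,-0.24,0.3,0,0,0,-1],[0,0,0.7,0,0,0,-1],[0,0,0.7,0,0,0,-1],[0,0,0.5,0,0,0,-1],[0,0,0.28,0,0,0,-1],[0,0,0,0,0,0,-1],[0,0,0,0,0,0,1]]'
python3 -m inch '[[0,0,0,0,0,0,1],[0,0,0,0,0,0,1],[0,0,0,0,0,0,1],[0,0,0,0,0,0,1],[0,0,0,0,0,0,1],[0,0,0,0,0,0,1],[0,0,-0.3,0,0,0,1],[0,0,-0.7,0,0,0,1]]'
python3 - <<'E'
from h import *
plan([.4998,.0028,.2],1)
E
```

```text
clock: 49.1
eef_pos: [0.542, 0.3327, 0.1182]
tool_rot: [0.999, -0.049, 0.0, -0.0]
ft_force: [0.5, -0.6, 0.2]
grip_width: 0.0732
clock: 49.9
eef_pos: [0.5401, 0.3312, 0.1404]
tool_rot: [0.999, -0.049, -0.002, 0.002]
ft_force: [0.2, -0.7, -2.4]
grip_width: 0.0344
pos [0.5401 0.3312 0.1404] yaw -5.66 tilt z [-0.0049 -0.0034 -1.    ] clock 49.9 n 14 F [ 0.2 -0.7 -2.4] w 0.0344
per row [-0.023  0.946 -0.166] total [-0.322 13.24  -2.331]
```

```bash
python3 -m inch '[[0,0,-0.9,0,0,0,1],[0,0.3,-0.9,0,0,0,1],[0,0.7,-0.5,0,0,0,1],[-0.03,0.95,-0.1,0,0,0,1],[-0.03,0.95,0,0,0,0,1],[-0.03,0.95,0,0,0,0,1],[-0.03,0.95,0,0,0,0,1],[-0.03,0.95,0,0,0,0,1]]'
python3 -m inch '[[-0.03,0.95,0,0,0,0,1],[-0.03,0.95,0,0,0,0,1],[-0.03,0.95,0,0,0,0,1],[-0.03,0.95,0,0,0,0,1],[-0.03,0.95,0,0,0,0,1],[-0.03,0.9,0,0,0,0,1],[0,0.6,0,0,0,0,1],[0,0.3,0,0,0,0,1]]'
python3 - <<'E'
from h import *
plan([.4998,.0028,.122],1)
E
```

```text
clock: 50.7
eef_pos: [0.5228, 0.1874, 0.202]
tool_rot: [0.999, -0.05, -0.001, 0.001]
ft_force: [-0.1, -0.4, -3.2]
grip_width: 0.0342
clock: 51.5
eef_pos: [0.5024, 0.0255, 0.2024]
tool_rot: [0.999, -0.05, -0.001, 0.0]
ft_force: [0.3, 0.4, -2.7]
grip_width: 0.0345
pos [0.5024 0.0255 0.2024] yaw -5.77 tilt z [-1.e-03 -3.e-04 -1.e+00] clock 51.5 n 4 F [ 0.3  0.4 -2.7] w 0.0345
per row [-0.003  0.228  0.805] total [-0.011  0.911  3.218]
```

```bash
python3 -m inch '[[0,0.4,0,0,0,0,1],[0,0.3,0.2,0,0,0,1],[0,0.1,0.6,0,0,0,1],[0,0,0.8,0,0,0,1],[0,0,0.7,0,0,0,1],[0,0,0.4,0,0,0,1],[0,0,0.25,0,0,0,1],[0,0,0,0,0,0,1]]'
python3 -m inch '[[0,0,0,0,0,0,1],[0,0,0,0,0,0,1],[0,0,0,0,0,0,1],[0,0,0,0,0,0,1],[0,0,0,0,0,0,1],[0,0,0,0,0,0,1],[0,0,0,0,0,0,1],[0,0,0,0,0,0,1]]'
python3 - <<'E'
from h import *
plan([.4998,.0028,.122],1)
E
```

```text
clock: 52.3
eef_pos: [0.5008, 0.0075, 0.1283]
tool_rot: [0.999, -0.049, -0.001, 0.0]
ft_force: [-0.7, -0.1, -1.7]
grip_width: 0.0347
clock: 53.1
eef_pos: [0.5013, 0.0073, 0.129]
tool_rot: [0.999, -0.049, -0.0, 0.0]
ft_force: [-0.0, -0.2, -3.2]
grip_width: 0.0346
pos [0.5013 0.0073 0.129 ] yaw -5.65 tilt z [-0. -0. -1.] clock 53.1 n 1 F [-0.  -0.2 -3.2] w 0.0346
per row [-0.04   0.185  0.282] total [-0.04   0.185  0.282]
```

```bash
python3 -m inch '[[-0.02,0.1,0,0,0,0,1],[-0.02,0.08,0.06,0,0,0,1],[0,0,0.08,0,0,0,1],[0,0,0.06,0,0,0,1],[0,0,0.04,0,0,0,1],[0,0,0.03,0,0,0,1],[0,0,0,0,0,0,1],[0,0,0,0,0,0,1]]'

```

```text
clock: 53.9
eef_pos: [0.4998, 0.003, 0.1229]
tool_rot: [0.999, -0.049, 0.0, 0.0]
ft_force: [-2.8, -0.6, 5.2]
grip_width: 0.0346
```

```bash
python3 -m inch '[[0,0,0,0,0,0,-1],[0,0,0,0,0,0,-1],[0,0,0,0,0,0,-1],[0,0,0,0,0,0,-1],[0,0,0,0,0,0,-1],[0,0,-0.6,0,0,0,-1],[0,0,-0.95,0,0,0,-1],[0,0,-0.95,0,0,0,-1]]'
python3 -m inch '[[0,0,-0.8,0,0,0,-1],[-0.05,-0.4,0,0,0,0,-1],[-0.16,-0.95,0,0,0,0,-1],[-0.16,-0.95,0,0,0,0,-1],[-0.16,-0.95,0,0,0,0,-1],[-0.16,-0.95,0,0,0,0,-1],[-0.16,-0.95,0,0,0,0,-1],[-0.16,-0.95,0,0,0,0,-1]]'
python3 -m inch '[[-0.16,-0.95,0,0,0,0,-1],[-0.16,-0.95,0,0,0,0,-1],[-0.16,-0.95,0,0,0,0,-1],[-0.16,-0.95,0,0,0,0,-1],[-0.16,-0.95,0,0,0,0,-1],[-0.16,-0.95,0,0,0,0,-1],[-0.16,-0.95,0,0,0,0,-1],[-0.16,-0.95,0,0,0,0,-1]]'
python3 - <<'E'
from h import *
plan([.471,.4228,.18],1)
E
```

```text
clock: 54.7
eef_pos: [0.4994, 0.0029, 0.1851]
tool_rot: [0.999, -0.049, -0.001, 0.0]
ft_force: [-0.1, -0.3, -0.2]
grip_width: 0.0853
clock: 55.5
eef_pos: [0.4889, 0.1585, 0.2035]
tool_rot: [0.999, -0.049, -0.001, 0.0]
ft_force: [1.6, 0.1, 0.2]
grip_width: 0.0853
clock: 56.3
eef_pos: [0.4756, 0.3506, 0.2033]
tool_rot: [0.999, -0.049, -0.001, 0.001]
ft_force: [0.3, -0.4, -0.1]
grip_width: 0.0853
pos [0.4756 0.3506 0.2033] yaw -5.62 tilt z [-0.0017 -0.001  -1.    ] clock 56.3 n 4 F [ 0.3 -0.4 -0.1] w 0.0853
per row [-0.116 -0.714  0.232] total [-0.465 -2.857  0.93 ]
```

```bash
python3 -m inch '[[-0.15,-0.9,0,0,0,0,-1],[-0.15,-0.8,0,0,0,0,-1],[-0.1,-0.6,0,0,0,0,-1],[-0.05,-0.3,0.3,0,0,0,-1],[0,0,0.7,0,0,0,-1],[0,0,0,0,0,0,-1],[0,0,0,0,0,0,-1],[0,0,0,0,0,0,-1]]'
python3 - <<'E'
from h import *
plan([.471,.4228,.106],1)
snap('wrist','wC');k=load('wC');P=cloud(k)
for nm,z,y0,y1,x0,x1 in(('sq',.130,.37,.47,.42,.52),):
    m=((abs(P[...,2]-z)<.003)&(P[...,1]>y0)&(P[...,1]<y1)&(P[...,0]<x1)&(P[...,0]>x0))
    q=P[m][:,:2];print(nm,len(q),q.mean(0) if len(q) else'',cv2.minEnclosingCircle((q*1000).astype(np.float32)))
E
```

```text
clock: 57.1
eef_pos: [0.472, 0.415, 0.1802]
tool_rot: [0.999, -0.05, 0.0, -0.0]
ft_force: [0.3, -0.3, 0.3]
grip_width: 0.0853
pos [0.472  0.415  0.1802] yaw -5.68 tilt z [ 4.e-04  3.e-04 -1.e+00] clock 57.1 n 4 F [ 0.3 -0.3  0.3] w 0.0853
per row [-0.018 -0.076  0.742] total [-0.072 -0.306  2.969]
sq 3836 [0.4700039  0.42292068] ((469.79583740234375, 422.0330810546875), 20.69820785522461)
```

View pics/wC.png

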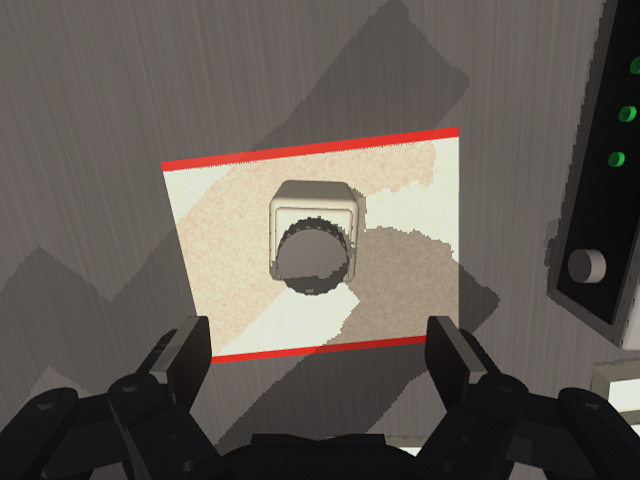

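```bash
python3 - <<'E'
from h import *
for n in('wC','wB','w9'):
    k=load(n);P=cloud(k)
    m=((P[...,2]>.075)&(P[...,2]<.104)&(abs(P[...,1]-.422)<.05)&(abs(P[...,0]-.47)<.05)).astype(np.uint8)
    m=cv2.morphologyEx(m,cv2.MORPH_OPEN,np.ones((3,3),np.uint8))
    q=P[m>0][:,:2];print(n,len(q),cv2.minAreaRect((q*1000).astype(np.float32)))
k=load('w1');P=cloud(k)
m=((P[...,2]>.079)&(P[...,2]<.108)&(abs(P[...,1]-.079)<.04)&(abs(P[...,0]-.506)<.05)).astype(np.uint8)
m=cv2.morphologyEx(m,cv2.MORPH_OPEN,np.ones((3,3),np.uint8))
q=P[m>0][:,:2];print('w1',len(q),cv2.minAreaRect((q*1000).astype(np.float32)))
k=load('wC');cv2.imwrite('pics/wCc.png',cv2.resize(k['p'][160:310,240:390],None,fx=4,fy=4,interpolation=cv2.INTER_CUBIC))
E
```

```text
wC 3626 ((470.0655517578125, 422.921875), (56.45656967163086, 57.844139099121094), 81.97931671142578)
wB 5017 ((470.7008972167969, 421.7983093261719), (58.31925582885742, 56.836578369140625), 82.32252502441406)
w9 4211 ((469.4526062011719, 421.86505126953125), (58.10528564453125, 58.046897888183594), 82.57608032226562)
w1 3225 ((505.4582214355469, 78.5634994506836), (56.360416412353516, 57.747161865234375), 82.29013061523438)
```

View pics/wCc.png

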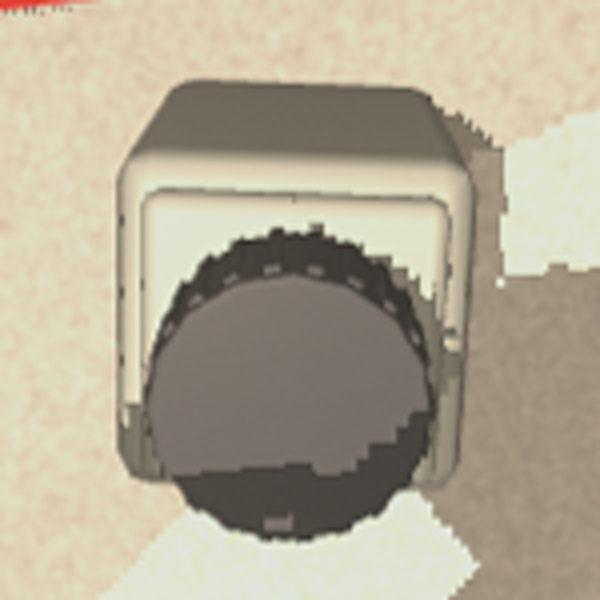

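```bash
python3 -m inch '[[-0.03,-0.15,0.2,0,0,0,-1],[-0.03,-0.14,0.5,0,0,0,-1],[0,0,0.75,0,0,0,-1],[0,0,0.7,0,0,0,-1],[0,0,0.5,0,0,0,-1],[0,0,0.28,0,0,0,-1],[0,0,0,0,0,0,-1],[0,0,0,0,0,0,1]]'
python3 -m inch '[[0,0,0,0,0,0,1],[0,0,0,0,0,0,1],[0,0,0,0,0,0,1],[0,0,0,0,0,0,1],[0,0,0,0,0,0,1],[0,0,0,0,0,0,1],[0,0,-0.3,0,0,0,1],[0,0,-0.7,0,0,0,1]]'
python3 - <<'E'
from h import *
plan([.509,.080,.18],1)
E
```

```text
clock: 57.95
eef_pos: [0.4713, 0.4228, 0.1069]
tool_rot: [0.999, -0.049, 0.0, -0.0]
ft_force: [1.4, 0.2, -0.0]
grip_width: 0.0734
clock: 58.75
eef_pos: [0.4695, 0.4209, 0.1292]
tool_rot: [0.999, -0.049, -0.002, 0.002]
ft_force: [0.4, -0.2, -3.2]
grip_width: 0.038
pos [0.4695 0.4209 0.1292] yaw -5.66 tilt z [-0.0043 -0.0045 -1.    ] clock 58.75 n 15 F [ 0.4 -0.2 -3.2] w 0.038
per row [ 0.194  0.895 -0.132] total [ 2.908 13.426 -1.979]
```

```bash
python3 -m inch '[[0,0,-0.9,0,0,0,1],[0,0.3,-0.8,0,0,0,1],[0.1,0.7,-0.4,0,0,0,1],[0.21,0.95,0,0,0,-0.003,1],[0.21,0.95,0,0,0,-0.0037,1],[0.21,0.95,0,0,0,0,1],[0.21,0.95,0,0,0,0,1],[0.21,0.95,0,0,0,0,1]]'
python3 -m inch '[[0.21,0.95,0,0,0,0,1],[0.21,0.95,0,0,0,0,1],[0.21,0.95,0,0,0,0,1],[0.21,0.95,0,0,0,0,1],[0.21,0.95,0,0,0,0,1],[0.21,0.95,0,0,0,0,1],[0.21,0.6,0,0,0,0,1],[0.1,0.3,0,0,0,0,1]]'
python3 - <<'E'
from h import *
plan([.509,.080,.111],1)
E
```

```text
clock: 59.55
eef_pos: [0.4865, 0.2743, 0.1831]
tool_rot: [0.999, -0.039, -0.001, 0.001]
ft_force: [-0.0, 0.4, -3.2]
grip_width: 0.0384
clock: 60.35
eef_pos: [0.5128, 0.1068, 0.1833]
tool_rot: [0.999, -0.04, -0.001, 0.001]
ft_force: [-0.5, 1.5, -2.1]
grip_width: 0.0379
pos [0.5128 0.1068 0.1833] yaw -4.6 tilt z [-0.0018 -0.0012 -1.    ] clock 60.35 n 4 F [-0.5  1.5 -2.1] w 0.0379
per row [-0.015  0.269  0.724] total [-0.059  1.077  2.895]
```

```bash
python3 -m inch '[[-0.03,0.5,0,0,0,0,1],[-0.03,0.35,0.1,0,0,0,1],[0,0.15,0.5,0,0,0,1],[0,0,0.7,0,0,0,1],[0,0,0.65,0,0,0,1],[0,0,0.4,0,0,0,1],[0,0,0.25,0,0,0,1],[0,0,0,0,0,0,1]]'
python3 -m inch '[[0,0,0,0,0,0,1],[0,0,0,0,0,0,1],[0,0,0,0,0,0,1],[0,0,0,0,0,0,1],[0,0,0,0,0,0,1],[0,0,0,0,0,0,1],[0,0,0,0,0,0,1],[0,0,0,0,0,0,1]]'
python3 - <<'E'
from h import *
plan([.509,.080,.111],1)
E
```

```text
clock: 61.15
eef_pos: [0.5094, 0.0845, 0.1183]
tool_rot: [0.999, -0.039, -0.001, 0.0]
ft_force: [0.3, 0.4, -3.0]
grip_width: 0.0381
clock: 61.95
eef_pos: [0.5101, 0.0845, 0.119]
tool_rot: [0.999, -0.039, -0.0, 0.0]
ft_force: [-0.0, -0.7, -3.0]
grip_width: 0.0381
pos [0.5101 0.0845 0.119 ] yaw -4.44 tilt z [-1.e-04 -0.e+00 -1.e+00] clock 61.95 n 1 F [-0.  -0.7 -3. ] w 0.0381
per row [-0.03   0.184  0.321] total [-0.03   0.184  0.321]
```

```bash
python3 -m inch '[[-0.03,0.1,0,0,0,0,1],[0,0.08,0.08,0,0,0,1],[0,0,0.08,0,0,0,1],[0,0,0.06,0,0,0,1],[0,0,0.05,0,0,0,1],[0,0,0.04,0,0,0,1],[0,0,0,0,0,0,1],[0,0,0,0,0,0,1]]'

```

```text
clock: 62.75
eef_pos: [0.509, 0.0801, 0.1119]
tool_rot: [0.999, -0.039, 0.0, 0.0]
ft_force: [-3.6, -0.5, 4.6]
grip_width: 0.0382
```

```bash
python3 -m inch '[[0,0,0,0,0,0,-1],[0,0,0,0,0,0,-1],[0,0,0,0,0,0,-1],[0,0,0,0,0,0,-1],[0,0,0,0,0,0,-1],[0,0,-0.6,0,0,0,-1],[0,0,-0.95,0,0,0,-1],[0,0,-0.95,0,0,0,-1]]'
python3 -m inch '[[0,0,-0.95,0,0,0,-1],[0,0,-0.95,0,0,0,-1],[0,0,-0.6,0,0,0,-1],[-0.5,0,0,0,0,0,-1],[-0.8,0,0,0,0,0,-1],[-0.8,0,0,0,0,0,-1],[-0.8,0,0,0,0,0,-1],[-0.8,0,0,0,0,0,-1]]'
python3 -m inch '[[-0.3,-0.9,0,0,0,0,-1],[-0.3,-0.9,0,0,0,0,-1],[-0.3,-0.9,0,0,0,0,-1],[-0.3,-0.9,0,0,0,0,-1],[-0.3,-0.9,0,0,0,0,-1],[-0.3,-0.9,0,0,0,0,-1],[-0.3,-0.9,0,0,0,0,-1],[-0.3,-0.9,0,0,0,0,-1]]'
python3 -m inch '[[0,-0.9,0,0,0,0,-1],[0,-0.9,0,0,0,0,-1],[0,-0.9,0,0,0,0,-1],[0,-0.9,0,0,0,0,-1],[0,-0.7,0,0,0,0,-1],[0,-0.3,0,0,0,0,-1],[0,0,0,0,0,0,-1],[0,0,0,0,0,0,-1]]'
python3 - <<'E'
from h import *
snap('top','tE');snap('side','sE')
k=load('tE');P=cloud(k)
cv2.imwrite('pics/tEc.png',cv2.resize(k['p'][170:320,225:425],None,fx=4,fy=4,interpolation=cv2.INTER_CUBIC))
s=load('sE');cv2.imwrite('pics/sEc.png',cv2.resize(s['p'][20:340,240:480],None,fx=1.8,fy=1.8,interpolation=cv2.INTER_CUBIC))
for nm,z,y in(('sq',.134,.08),('rd',.152,.003),('sm',.144,-.075)):
    m=(abs(P[...,2]-z)<.004)&(abs(P[...,1]-y)<.03)&(abs(P[...,0]-.5)<.04)
    q=np.array([ray(k,u,v,z)[:2] for v,u in zip(*np.where(m))]);print(nm,len(q),q.mean(0))
E
```

```text
clock: 63.55
eef_pos: [0.5086, 0.08, 0.174]
tool_rot: [0.999, -0.039, -0.001, 0.0]
ft_force: [-0.4, 0.3, 0.2]
grip_width: 0.0857
clock: 64.35
eef_pos: [0.416, 0.0873, 0.2363]
tool_rot: [0.999, -0.039, 0.0, -0.0]
ft_force: [-0.1, 0.3, -0.3]
grip_width: 0.0852
clock: 65.15
eef_pos: [0.3706, 0.2723, 0.2364]
tool_rot: [0.999, -0.039, 0.0, -0.0]
ft_force: [0.1, -0.7, 0.3]
grip_width: 0.0853
clock: 65.95
eef_pos: [0.3797, 0.3854, 0.2362]
tool_rot: [0.999, -0.039, -0.0, 0.0]
ft_force: [0.1, -0.0, 0.6]
grip_width: 0.0852
sq 434 [0.50918161 0.08010273]
rd 363 [0.50022868 0.00336322]
sm 253 [ 0.49172875 -0.07410878]
```

View pics/tEc.png

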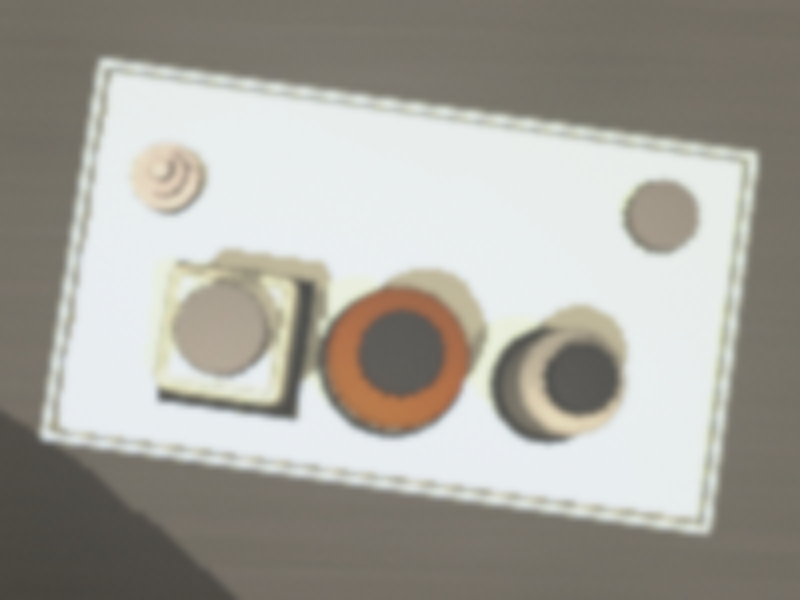

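View pics/sEc.png

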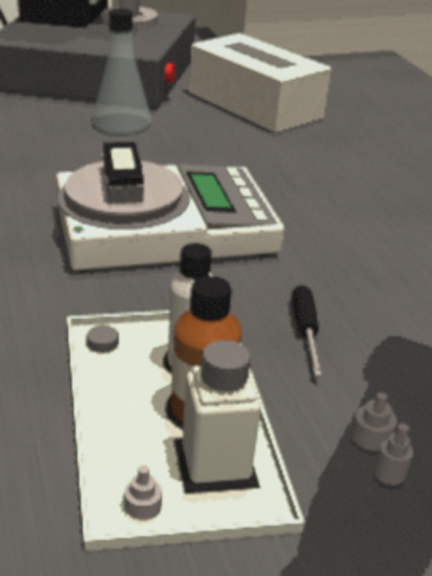

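All three bottles stand on their own pads. Top crop: square (222,327), round (400,352), small (580,378). The platen is unmoved at (169,177) and the box is still on the pan. The arm is clear, so I'm handing in.

```bash
python3 -c "
from workcell import bot
print(bot.job_done(), bot.get_obs()['clock'])"
```

```text
the job is handed in; nothing more can be done
the job is handed in; nothing more can be done
```

The job is done and handed in at about 66 s. The bottles were stood upright on the bench paper, the box was set on the balance, and the bottles were put back on their pads.

- **Bottles:** in the last top view their caps lie at (0.509, 0.080), (0.500, 0.003) and (0.492, -0.074) for square, round and small. That is within about 1–2 mm of the pad centres I measured, and all three stand upright. I turned the square bottle 1.2° on placing, to line it up with its pad.
- **Box:** it lies flat on the pan. I measured its centre about 2 mm from the pan's centre, and it was set down with about 5 N of contact force.
- **Platen and arm:** the platen is at the same pixel as at the start, and the arm ended clear of everything.
- **Disagreement:** the wrist and top cameras differed by 1–2 mm on the pad, box and pan positions. I used values between the two where both had a reading. That is within the stated calibration accuracy, and no check failed.

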